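# Lay a steak place: board, knife, sauce dish and condiment tray

### The arm

A 7-joint arm with a two-finger parallel gripper is mounted at the origin on the work surface; the furniture and walls round the work are solid. World frame = base frame: x ahead of the robot, y to its left, z up, the work surface at z = 0. Lengths are in m, angles in rad, forces in N, time in s.
With the tool pointing down it reaches from about 0.425 to 0.875 m from the base axis. Payload 4.7 kg.
Tool frame: the origin (TCP) lies midway between the tips of the shut fingers; the grasp point (between the pads) lies 19 mm behind it (ctrl.grip_point_offset is the distance from the TCP to the grasp point, in m); z points along the fingers, y is the line along which they close (so a half turn about z gives the same grasp; the last joint's range is limited). The gripper opens to 87 mm and grips with 3 to 60 N. Pads are 19 mm wide; open, the fingers measure 117 mm over their backs; the gripper's body (75 mm by 190 mm) begins 51 mm behind the grasp point.
Start: joints at [1.359, 0.321, -0.07, 1.45, 0.023, 1.371, -0.057], TCP at [0.146, -0.634, 0.202] pointing down, gripper open.
Joint ranges: [-2.86, 2.86], [-0.3, 2.09], [-1.38, 1.24], [0.06, 2.45], [-1.56, 4.7], [0.09, 2.05], [-2.69, 2.69]. Speed limits (rad/s): [2.57, 2.57, 3.14, 3.14, 3.14, 3.14, 3.14].

### API

Orientations are given as a rotation vector (axis times angle).
In Python, from bench import ctrl gives the robot as it stands.
- The arm moves only by the tool move_arm, never from a script. Its argument "increments" is text: rows parted by semicolons, each of 7 numbers parted by spaces: the shift along the world's x, y, z in mm, then the turn, a rotation vector about the world's x, y, z in degrees, then the closure in counts, from 0 (fully open) to 255 (shut). A call has exactly 8 rows; each row shifts and turns the commanded pose from where the row before left it; what a row does not reach is not made up. A row lasts 1/12 s, in which the tool goes at most 41.7 mm and 7.16 degrees, less where a joint would pass 70% of its speed; a pose out of reach is approached as far as the arm can. A call with a gripper value outside its range is refused whole. The fingers move at their own pace and stop on an object; "grip_force" is the grip in N (left out, the last holds). Time passes only in rows, so rows that do not move let the fingers close, or fill a call up. It gives the time, the measured TCP pose, the force, the opening and the grip force at its end, in the units of the state.
- ctrl.get_state(): the state, without advancing time (a new reading comes with each control period).
- ctrl.get_image(name): name is "scene" or "top"; returns a dict with "frame" (420x560x3 uint8, red, green, blue), "depth" (420x560 float32, m along the optical axis (not along the pixel's ray), 0 where there is no reading), "fx", "fy", "cx", "cy" (pixels), "position" and "orientation" of the camera in the world. Camera axes: x right, y down, z forward; pixel columns grow to the right and rows downward; lengths in m; the calibration is good to about 2 mm. A picture is of the moment at which its call begins.
- ctrl.close_job(): hands the job in; it is judged then, once.
Trained networks look in a picture, given as the dict that the camera call returned (one of the last four; its "shot" number tells which), for a name from the list of things; names that differ only in an ending like _2 or _b are one class to them, and where a whole thing is asked for, a point or a joint stands for the part that bears it (a point fixed in the world has none). Each returns a list of dicts, best first, with "score" (0 to 1); they miss things now and then, are a little off and sometimes report something else, mostly with a low value. They report only what shows in the picture. A call takes as long as a camera call.
- ctrl.find_in(target, picture): "centre" ([x, y, z] in m, in world coordinates, good to about 4 mm: the middle of the surface that is visible of it).
- ctrl.silhouettes(target, picture): "region" (420x560 bool, what is visible of it).
The state is a dict: "time": time; "joint_positions": joint angles; "qd": joint speeds; "joint_torque": joint torques, N m; "position": TCP position; "tool_rot": TCP orientation; "ft_force": force on the tool from outside, world axes, zero at the start; "torque": the same for the moment, N m; "grip_width": opening from 0.0 (shut) to 1.0 (fully open); "grip_force": force on a finger pad.
Only numpy, scipy, OpenCV 4.12 (cv2) and the standard library are available. Lean on these libraries where they do the work, as an engineer would, in place of code of your own. Each camera call takes 0.05 s, during which the arm holds its last target. There are 200 camera calls.

### The job

Lay this table for a steak guest who will sit on the robot's side: seat the ramekin in the round well of the steak board and lay the steak knife in the slot to the right of it, blade pointing away from the guest. Then stand the seasonings in the recesses of the condiment tray, rising in height from near to far: the spice jar at the end nearest the robot, the pepper mill at the far end and the steel shaker between them. Keep the ramekin and the seasonings upright all the while, and leave the wine glass and the tumbler where they stand.

Things in the scene. Friction and masses are not known exactly. Their poses are not given: they have to be found in the camera images.
- steak_board: Fixed honey-coloured wooden steak board, 240 (x) by 210 (y) mm, 18 thick, left or right of the tray. Origin: centre of its underside; x points away from the robot (turned up to 9 degrees), y left, z up. Two pockets 7 mm deep (floors 11 mm above the table): ramekin well, round, 76 across, centred at x=+45, y=+45 mm; knife slot, 215 long (along x), 30 wide, ends alike, centred at x=0, y=-60 mm.
- condiment_tray: Fixed red-brown wooden condiment tray, 274 (x) by 104 (y) mm, 18 thick, with a row of three equal round recesses 74 mm across and 8 mm deep (floors 10 mm above the table), centred at y=0 and x=-88 (near end), 0 and +88 mm (far end). Origin: centre of its underside; x points away from the robot (turned up to 9 degrees), z up.
- steak_knife: Steak knife lying flat, 205 mm long, 60 to 110 g: dark wooden handle 105 long (with bolster), 20 wide, 18 thick; steel blade 17 wide, 3 thick, 7 above the table. Origin: under the middle of the handle; x points to the blade tip at x=+152 mm; z up. Correctly in the slot its origin is at x=-50, y=-60, z=11 mm in the board's frame, the handle 11 mm proud of the board: hold it by its upper 10 mm.
- ramekin: White fluted porcelain ramekin, empty, 68 mm across at the rim, 60 mm at the foot, 41 mm high, 110 g; can be held from above round its outside. Origin: centre of its underside, z up.
- spice_jar: Spice jar, dark red-brown with a pale screw cap, 58 mm across, 94 mm high (the cap, 52 mm across, is the top 16 mm), 190 g. Origin: centre of its underside, z up.
- steel_shaker: Pale grey dull-steel shaker with a domed perforated steel top, 104 mm high; 60 mm across at the very foot, 64 just above it, widening evenly to 68 at 77 mm up and above, top edge rounded; 150 to 290 g. Origin: centre of its underside, z up.
- pepper_mill: Short turned dark brown wooden pepper mill, 132 mm high, 58 mm across at the foot, straight waist 45 mm across from 36 to 80 mm up (hold it there), 51 mm shoulder with a steel collar at 96 to 100 mm, domed head with a small steel button; nothing on it turns; 210 to 310 g. Origin: centre of its underside, z up.
- wine_glass: Bystander: stemmed wine glass, 80 mm across, 201 mm high, standing loose at the back of the table. Origin: centre of its foot.
- tumbler: Bystander: water tumbler, 81 mm across, 92 mm high, standing loose at the back of the table. Origin: centre of its foot.

How it is judged:
At the end, for the whole second after the job is handed in: Each thing rests at the bottom (within 3 mm) of its own pocket, centred within 9 mm (ramekin, knife) or 11 mm in x and y, upright: ramekin in the well, knife flat in the slot with blade away from the robot, jar near, shaker in the middle, mill far; all released and still (x of ramekin in the frame of steak_board between 0.036 and 0.054 m and y of ramekin in the frame of steak_board between 0.036 and 0.054 m and z of ramekin in the frame of steak_board between 0.008 and 0.014 m and angle between each of ramekin, spice_jar, steel_shaker, pepper_mill, steak_knife's own z axis and vertical below 0.06 rad and linear speed of each of ramekin, spice_jar, steel_shaker, pepper_mill, steak_knife below 0.02 m/s and x of spice_jar in the frame of condiment_tray between -0.099 and -0.077 m and y of spice_jar in the frame of condiment_tray between -0.011 and 0.011 m and z of spice_jar in the frame of condiment_tray between 0.007 and 0.013 m and x of steel_shaker in the frame of condiment_tray between -0.011 and 0.011 m and y of steel_shaker in the frame of condiment_tray between -0.011 and 0.011 m and z of steel_shaker in the frame of condiment_tray between 0.007 and 0.013 m and x of pepper_mill in the frame of condiment_tray between 0.077 and 0.099 m and y of pepper_mill in the frame of condiment_tray between -0.011 and 0.011 m and z of pepper_mill in the frame of condiment_tray between 0.007 and 0.013 m and x of steak_knife in the frame of steak_board between -0.059 and -0.041 m and y of steak_knife in the frame of steak_board between -0.069 and -0.051 m and z of steak_knife in the frame of steak_board between 0.008 and 0.014 m and angle between the x axis of steak_knife and the x axis of steak_board, either way round below 0.12 rad); the robot touches nothing.
It fails at once if the ramekin, jar, shaker or mill is tipped over (angle between any of ramekin, spice_jar, steel_shaker, pepper_mill's own z axis and vertical above 0.8 rad).
It fails at once if the wine glass or the tumbler is knocked out of its place (distance of any of wine_glass, tumbler from where it was at the start of the episode above 0.03 m).
It also fails if it takes over 125 s, if anything falls off the work surface, if the arm or the gripper's body presses on something with over 40 N, if the wrist force passes 120 N, or if a joint passes its speed limit or range.

## Working session

There is one attempt and no reset: what is moved stays moved. The work goes in short steps, Python scripts to look and compute and a tool call to move; the robot and the scene stay as the last step left them, time stands still between calls to the robot, and variables do not carry over. Pictures are saved under pics/ and viewed, at most 14 in all, crops included, and the job is handed in when it is done.

Besides the shell and the picture viewer there is one more tool, called after "Call:" by a JSON object that holds its "name" and its "arguments". move_arm: Moves the arm, as the interface text tells. Its arguments: {"type":"object","properties":{"increments":{"type":"string"},"grip_force":{"type":"number"}},"required":["increments"]}

```bash
ls; mkdir -p pics
cat > h.py <<'E'
import numpy as np, cv2
from bench import ctrl
from scipy.spatial.transform import Rotation as R
def rot(o):
    o=np.array(o,float)
    return o if o.shape==(3,3) else (R.from_rotvec(o).as_matrix() if o.size==3 else R.from_quat(o).as_matrix())
def cloud(im):
    d=im["depth"]; v,u=np.mgrid[:d.shape[0],:d.shape[1]]
    p=np.stack([(u-im["cx"])/im["fx"]*d,(v-im["cy"])/im["fy"]*d,d],-1)
    return p@rot(im["orientation"]).T+np.array(im["position"])
def save(im,n): cv2.imwrite("pics/"+n,im["frame"][:,:,::-1])
E
python3 - <<'E'
from h import *
s=ctrl.get_state(); print({k:np.round(v,3) for k,v in s.items()}, ctrl.grip_point_offset)
for n in("top","scene"):
    im=ctrl.get_image(n); save(im,n+"0.png"); print(n,im["position"],im["orientation"],im["fx"])
    for t in "steak_board condiment_tray steak_knife ramekin spice_jar steel_shaker pepper_mill wine_glass tumbler".split():
        print(t,[(np.round(r["centre"],3).tolist(),round(r["score"],2)) for r in ctrl.find_in(t,im)[:3]])
E
```

```text
pics
{'time': np.float64(0.0), 'joint_positions': array([ 1.359,  0.322, -0.07 ,  1.452,  0.023,  1.371, -0.057]), 'qd': array([ 0.002, -0.001, -0.   ,  0.001, -0.   , -0.   ,  0.001]), 'joint_torque': array([-1.0000e-03, -4.9129e+01, -4.0400e-01, -3.1254e+01, -6.4000e-02,
        4.4000e-02,  0.0000e+00]), 'position': array([ 0.145, -0.633,  0.201]), 'tool_rot': array([-3.12e+00, -3.54e-01,  1.00e-03]), 'ft_force': array([-0.177,  0.474, -0.22 ]), 'torque': array([-0.024,  0.008,  0.009]), 'grip_force': np.float64(0.0), 'grip_width': np.float64(0.999)} 0.0187
top [3.54368293e-01 1.52346352e-03 1.59012261e+00] [-2.15968748  2.16360956 -0.14462407] 530.7472932152058
steak_board [([0.508, -0.115, 0.018], 0.57), ([0.728, -0.175, 0.034], 0.45)]
condiment_tray [([0.507, 0.129, 0.015], 0.57)]
steak_knife [([0.45, 0.314, 0.012], 0.79)]
ramekin [([0.412, -0.338, 0.006], 0.63)]
spice_jar [([0.705, -0.012, 0.098], 0.94)]
steel_shaker [([0.626, 0.264, 0.099], 0.83)]
pepper_mill [([0.63, -0.281, 0.111], 0.95), ([0.512, -0.115, 0.022], 0.56)]
wine_glass []
tumbler [([0.73, -0.174, 0.033], 0.62)]
scene [0.22274833 0.7179954  0.76286317] [-0.57368016  2.65782737 -1.17109879] 414.3313776955868
steak_board [([0.503, -0.104, 0.019], 0.62)]
condiment_tray [([0.5, 0.137, 0.009], 0.71)]
steak_knife [([0.438, 0.321, 0.013], 0.73)]
ramekin [([0.706, 0.162, 0.154], 0.43)]
spice_jar [([0.703, 0.009, 0.065], 0.79), ([0.712, -0.156, 0.062], 0.21)]
steel_shaker [([0.619, 0.288, 0.084], 0.88), ([0.705, 0.164, 0.155], 0.36)]
pepper_mill [([0.627, -0.272, 0.063], 0.63), ([0.618, 0.29, 0.083], 0.25)]
wine_glass [([0.703, 0.163, 0.154], 0.85)]
tumbler [([0.714, -0.157, 0.064], 0.87)]
```

View pics/top0.png

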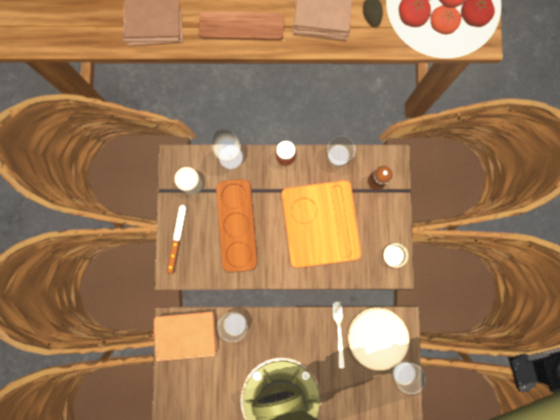

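View pics/scene0.png

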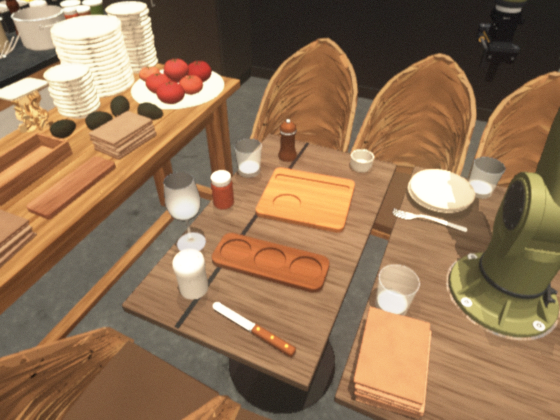

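```bash
cat > meas.py <<'E'
from h import *
def near(P,x,y,r,z0,z1):
    m=(np.hypot(P[...,0]-x,P[...,1]-y)<r)&(P[...,2]>z0)&(P[...,2]<z1); return P[m]
def rect(P,x,y,r,z0,z1):
    q=near(P,x,y,r,z0,z1); m=q[:,:2].astype(np.float32)*1000
    c,s,a=cv2.minAreaRect(m); return np.round(c,1),np.round(s,1),round(a,2),len(q),round(q[:,2].mean(),4)
def circ(P,x,y,r,z0,z1):
    q=near(P,x,y,r,z0,z1)
    if len(q)<6: return None
    c,rad=cv2.minEnclosingCircle(q[:,:2].astype(np.float32)*1000)
    return np.round(c,1),round(rad,1),len(q),np.round(np.median(q[:,2])*1000,1),np.round(q[:,:2].mean(0)*1000,1)
E
python3 - <<'E'
from meas import *
im=ctrl.get_image("top"); im2=ctrl.get_image("scene")
P=cloud(im);S=cloud(im2); np.savez("c.npz",P=P,S=S,f=im["frame"],f2=im2["frame"])
t=near(P,.45,.2,.05,-.05,.05);print("table",np.median(t[:,2]),t[:,2].std())
for n,C,I in(("top",P,im),("sc",S,im2)):
  for t in("steak_board","condiment_tray"):
    r=ctrl.silhouettes(t,I)
    if r:
        m=r[0]["region"]; q=C[m]; q=q[(q[:,2]>.013)&(q[:,2]<.023)]
        print(n,t,r[0]["score"],cv2.minAreaRect(q[:,:2].astype(np.float32)*1000),np.median(q[:,2]))
for n,C in(("top",P),("sc",S)):
  print(n)
  print("ram",circ(C,.412,-.338,.06,.034,.06), circ(C,.412,-.338,.06,.01,.06))
  print("jar",circ(C,.70,.0,.06,.086,.12),circ(C,.70,.0,.06,.02,.12))
  print("shk",circ(C,.62,.275,.06,.08,.13),circ(C,.62,.275,.06,.02,.13))
  print("mill",circ(C,.625,-.275,.06,.10,.15),circ(C,.625,-.275,.06,.02,.15))
  print("knife",rect(C,.45,.318,.13,.006,.025),rect(C,.42,.32,.1,.014,.025))
E
```

```text
table 0.0023029824264062526 0.008632103783120498
top steak_board 0.97 ((508.00689697265625, -118.47868347167969), (239.34832763671875, 209.89474487304688), 7.293344020843506) 0.017959634924150536
top condiment_tray 0.69 ((504.4068298339844, 133.32427978515625), (273.757568359375, 104.27323913574219), 5.100417137145996) 0.01748497834186047
sc steak_board 0.81 ((509.33856201171875, -116.32661437988281), (240.1111297607422, 214.89952087402344), 7.546060562133789) 0.018269963032614522
sc condiment_tray 0.57 ((505.23297119140625, 135.53717041015625), (273.5645751953125, 107.95206451416016), 5.184514999389648) 0.018174737756848858
top
ram (array([ 413.3, -334. ]), 34.4, 89, np.float64(40.2), array([ 414.9, -337.4])) (array([ 429.1, -326.2]), 51.3, 204, np.float64(31.9), array([ 414.9, -339.3]))
jar (array([713.6, -14.4]), 27.1, 257, np.float64(94.9), array([713.2, -13.4])) (array([712.8, -13.7]), 29.4, 379, np.float64(92.4), array([707. , -13.1]))
shk (array([628.6, 271. ]), 35.5, 455, np.float64(101.4), array([627.7, 268.3])) (array([628.6, 271. ]), 35.5, 534, np.float64(100.4), array([62
[... 452 characters left out ...]
), 35.4, 363, np.float64(27.7), array([ 414.1, -332.4]))
jar (array([715.1, -10.6]), 26.6, 231, np.float64(94.8), array([712.5,  -7.7])) (array([712.8,  -9.4]), 29.6, 655, np.float64(72.4), array([706.7,   1.1]))
shk (array([630.2, 272.7]), 34.4, 754, np.float64(100.7), array([624.5, 279.5])) (array([630.2, 272.7]), 34.4, 1247, np.float64(92.5), array([620.4, 284. ]))
mill (array([ 637.7, -284.1]), 24.4, 177, np.float64(115.3), array([ 636.1, -278.2])) (array([ 640.7, -286.3]), 26.6, 509, np.float64(80.9), array([ 634.7, -275. ]))
knife (array([463. , 313.4]), array([ 20.5, 204.1]), 79.71, 876, np.float64(0.0144)) (array([435.2, 318.4]), array([ 20.5, 146.7]), 79.71, 443, np.float64(0.0178))
```

Run:
```python
import cv2,numpy as np
f=np.load("c.npz")["f"][:,:,::-1]
cv2.imwrite("pics/crop1.png",cv2.resize(f[135:285,150:420],None,fx=2.9,fy=2.9,interpolation=cv2.INTER_CUBIC))
```

```text
(no output)
```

View pics/crop1.png

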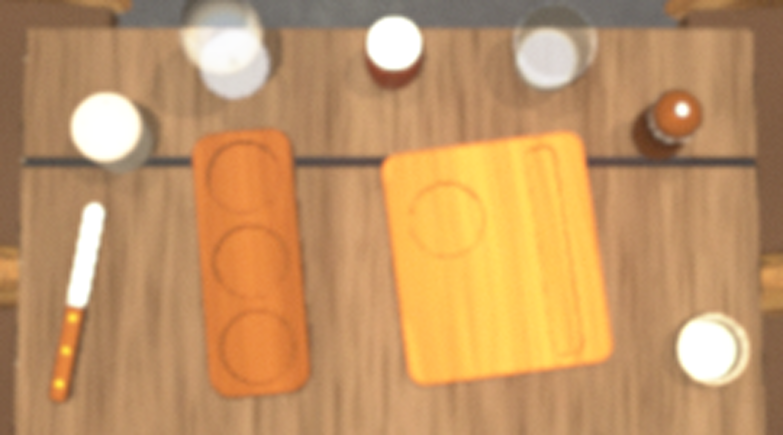

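Run:
```python
from meas import *
d=np.load("c.npz");P,S=d["P"],d["S"]
for n,C in(("top",P),("sc",S)):
  print(n,"max z (cm), rows x .2...9, cols y .7..-.7")
  for x in np.arange(.2,.95,.1):
    print(round(x,1),[int(100*np.percentile(q[:,2],98)) if len(q:=C[(abs(C[...,0]-x)<.05)&(abs(C[...,1]-y)<.05)&(C[...,2]<1)&(C[...,2]>-.2)])>3 else '-' for y in np.arange(.6,-.65,-.1)])
im=ctrl.get_image("scene")
for t in("wine_glass","tumbler"):
  for n in("scene","top"):
    im=ctrl.get_image(n); r=ctrl.silhouettes(t,im)
    if r:
      m=r[0]["region"]; v,u=np.nonzero(m); C=cloud(im); q=C[m]; q=q[im["depth"][m]>0]; q=q[q[:,2]>.003]
      print(t,n,r[0]["score"],u.min(),u.max(),v.min(),v.max(), circ(q[None],.7,0,.5,.003,.03), circ(q[None],.7,0,.5,.03,.25))
```

```text
top max z (cm), rows x .2...9, cols y .7..-.7
0.2 [0, -9, 6, 6, 8, 9, 0, 0, 3, 3, 3, 33, 40]
0.3 ['-', '-', 0, 0, 0, 0, 0, 0, 0, 3, 0, '-', '-']
0.4 [-11, '-', 0, 2, 2, 2, 2, 2, 2, 4, 4, '-', '-']
0.5 [2, -5, 0, 1, 2, 2, 2, 2, 2, 0, 0, -10, 0]
0.6 [2, -10, 0, 10, 10, 2, 2, 2, 2, 12, 0, '-', -7]
0.7 ['-', '-', 0, 10, 19, 19, 9, 8, 8, 11, 0, '-', '-']
0.8 [-12, '-', 0, 0, 15, 14, 0, 0, 9, 0, 0, '-', -16]
0.9 [4, -3, -12, '-', '-', '-', '-', '-', '-', '-', -16, -7, 0]
sc max z (cm), rows x .2...9, cols y .7..-.7
0.2 ['-', '-', 5, 5, 9, 9, 0, 0, 3, 3, 3, 33, 43]
0.3 ['-', '-', 0, 0, 5, 8, 0, 0, 0, 3, 0, '-', '-']
0.4 ['-', '-', 0, 1, 1, 2, 2, 2, 2, 4, 4, '-', '-']
0.5 ['-', -11, 0, 1, 2, 2, 2, 2, 2, 0, 0, -9, 0]
0.6 ['-', '-', 0, 10, 9, 2, 2, 2, 2, 12, 0, '-', -7]
0.7 ['-', '-', 0, 10, 19, 19, 9, 8, 9, 11, 0, '-', '-']
0.8 ['-', '-', 0, 0, 17, 17, 0, 0, 9, '-', 0, '-', '-']
0.9 [-1, -3, -12, '-', '-', '-', '-', '-', '-', '-', '-', -7, 1]
wine_glass scene 0.81 164 205 173 250 (array([713.6, 153.6]), 34.2, 282, np.float64(5.4), array([712.3, 157.5])) (array([713.4, 155.7]), 42.0, 1424, np.float64(166.9), array([706.4, 165.7]))
wine_glass top 0.83 211 241 129 168 (array([703.2, 149.9]), 33.9, 97, np.float64(6.3), array([698.7, 145.9])) (array([713.6, 152.3]), 41.4, 710, np.float64(137.9), array([716. , 155.4]))
tumbler scene 0.72 213 295 303 357 (array([462.1, 311.2]), 101.4, 884, np.float64(14.5), array([448.5, 317.3])) None
tumbler top 0.85 327 354 136 166 (array([ 716.6, -173.9]), 35.9, 342, np.float64(14.0), array([ 722. , -176.2])) (array([ 716.4, -173.4]), 40.3, 334, np.float64(66.3), array([ 724.3, -178.7]))
```

Call:
{"name": "move_arm", "arguments": {"increments": "25 28 -5 0 0 0 0;25 28 -5 0 0 0 0;25 28 -5 0 0 0 0;25 28 -5 0 0 0 0;25 28 -5 0 0 0 0;25 28 -5 0 0 0 0;25 28 -5 0 0 0 0;25 28 -5 0 0 0 0", "grip_force": 20}}

```text
time: 2.42
position: [0.3465, -0.4081, 0.1623]
tool_rot: [3.121, 0.354, 0.0]
ft_force: [1.0, 0.3, -0.6]
grip_width: 1.004
grip_force: 0.0
```

Call:
{"name": "move_arm", "arguments": {"increments": "17 19 -6 0 0 0 0;17 19 -6 0 0 0 0;17 19 -6 0 0 0 0;17 19 -6 0 0 0 0;0 0 0 0 0 0 0;0 0 0 0 0 0 0;0 0 0 0 0 0 0;0 0 0 0 0 0 0"}}

```text
time: 3.08
position: [0.4127, -0.3349, 0.1384]
tool_rot: [3.121, 0.351, -0.0]
ft_force: [-0.4, -0.4, -0.0]
grip_width: 0.997
grip_force: 0.0
```

Call:
{"name": "move_arm", "arguments": {"increments": "0 0 -22 0 0 0 0;0 1 -22 0 0 0 0;0 0 -22 0 0 0 0;0 0 -22 0 0 0 0;0 0 -20 0 0 0 0;0 0 -12 0 0 0 0;0 0 -6 0 0 0 0;0 0 0 0 0 0 0"}}

```text
time: 3.75
position: [0.4124, -0.3327, 0.0112]
tool_rot: [-3.12, -0.352, 0.002]
ft_force: [-0.3, -0.5, 0.1]
grip_width: 0.998
grip_force: 0.0
```

Call:
{"name": "move_arm", "arguments": {"increments": "0 0 0 0 0 0 40;0 0 0 0 0 0 80;0 0 0 0 0 0 120;0 0 0 0 0 0 160;0 0 0 0 0 0 160;0 0 0 0 0 0 160;0 0 0 0 0 0 160;0 0 0 0 0 0 160"}}

```text
time: 4.42
position: [0.4142, -0.3332, 0.0132]
tool_rot: [3.12, 0.354, 0.002]
ft_force: [-0.2, -0.6, 5.2]
grip_width: 0.762
grip_force: 20.0
```

Call:
{"name": "move_arm", "arguments": {"increments": "0 0 20 0 0 0 160;0 0 30 0 0 0 160;10 20 20 0 0 0 160;15 30 0 0 0 0 160;15 30 0 0 0 0 160;15 30 0 0 0 0 160;15 30 0 0 0 0 160;15 30 0 0 0 0 160"}}

```text
time: 5.08
position: [0.4983, -0.1608, 0.0818]
tool_rot: [-3.121, -0.354, 0.001]
ft_force: [0.2, -1.0, -1.3]
grip_width: 0.762
grip_force: 20.0
```

Call:
{"name": "move_arm", "arguments": {"increments": "15 30 0 0 0 0 160;15 30 0 0 0 0 160;10 20 0 0 0 0 160;9 15 0 0 0 0 160;0 0 -20 0 0 0 160;0 0 -20 0 0 0 160;0 0 0 0 0 0 160;0 0 0 0 0 0 160"}}

```text
time: 5.75
position: [0.5458, -0.0673, 0.0409]
tool_rot: [-3.12, -0.354, 0.006]
ft_force: [1.2, -0.4, -0.6]
grip_width: 0.759
grip_force: 20.0
```

Run:
```python
from meas import *
print(np.round(ctrl.get_state()["position"],4))
for n in("top","scene"):
    C=cloud(ctrl.get_image(n)); print(n,circ(C,.547,-.067,.05,.055,.080),circ(C,.547,-.067,.036,.03,.085))
```

```text
[ 0.5458 -0.0673  0.0409]
top None None
scene (array([540.8, -57.6]), 37.0, 127, np.float64(66.6), array([533.6, -44.7])) (array([545.9, -64.6]), 33.6, 271, np.float64(47.8), array([538.2, -53.4]))
```

Call:
{"name": "move_arm", "arguments": {"increments": "1 0 -10 0 0 0 160;0 0 -5 0 0 0 160;0 0 -3 0 0 0 160;0 0 -1 0 0 0 160;0 0 0 0 0 0 160;0 0 0 0 0 0 160;0 0 0 0 0 0 160;0 0 0 0 0 0 160"}}

```text
time: 6.52
position: [0.5482, -0.0677, 0.0241]
tool_rot: [3.121, 0.353, -0.001]
ft_force: [-3.1, 0.2, 5.7]
grip_width: 0.761
grip_force: 20.0
```

Call:
{"name": "move_arm", "arguments": {"increments": "0 0 0 0 0 0 80;0 0 0 0 0 0 20;0 0 0 0 0 0 0;0 0 0 0 0 0 0;0 0 20 0 0 0 0;0 0 40 0 0 0 0;0 0 40 0 0 0 0;0 0 40 0 0 0 0", "grip_force": 40}}

```text
time: 7.18
position: [0.548, -0.0673, 0.1643]
tool_rot: [-3.121, -0.354, 0.001]
ft_force: [1.1, -0.5, 0.6]
grip_width: 0.997
grip_force: 0.0
```

Call:
{"name": "move_arm", "arguments": {"increments": "13 -32 0 0 0 0 0;13 -32 0 0 0 0 0;13 -32 0 0 0 0 0;13 -32 0 0 0 0 0;13 -32 0 0 0 0 0;13 -32 0 0 0 0 0;13 -29 0 0 0 0 0;0 0 0 0 0 0 0"}}

```text
time: 7.85
position: [0.6391, -0.2977, 0.1611]
tool_rot: [3.119, 0.339, -0.002]
ft_force: [-2.0, -1.7, -0.9]
grip_width: 1.001
grip_force: 0.0
```

Run:
```python
from meas import *
print(np.round(ctrl.get_state()["position"],4))
im=ctrl.get_image("scene");C=cloud(im); save(im,"s1.png"); print(circ(C,.547,-.067,.045,.045,.080),circ(C,.547,-.067,.045,.025,.085))
print(circ(C,.638,-.288,.04,.045,.075),circ(C,.638,-.288,.04,.01,.034))
C=cloud(ctrl.get_image("top")); print(circ(C,.547,-.067,.045,.045,.080),circ(C,.547,-.067,.045,.025,.085))
```

```text
[ 0.6391 -0.2977  0.1611]
(array([548.3, -67.3]), 35.6, 138, np.float64(50.1), array([548. , -67.5])) (array([549. , -66.6]), 35.8, 390, np.float64(40.2), array([548.3, -66.6]))
(array([ 637.5, -282.2]), 20.3, 114, np.float64(60.6), array([ 634.4, -274. ])) (array([ 639.4, -284.2]), 29.0, 133, np.float64(21.6), array([ 634.4, -272.6]))
(array([547.1, -67.6]), 34.1, 84, np.float64(51.8), array([550. , -68.8])) (array([545.7, -61.7]), 39.4, 143, np.float64(48.1), array([553.8, -69.5]))
```

View pics/s1.png

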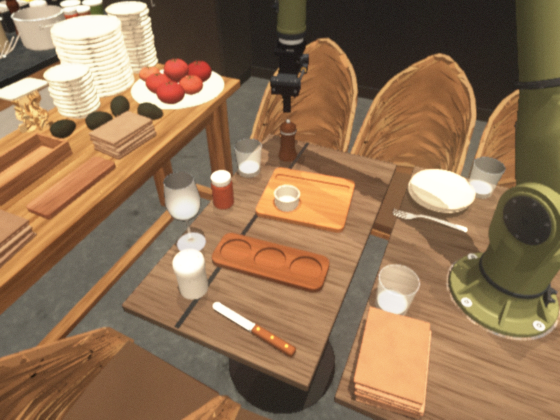

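Call:
{"name": "move_arm", "arguments": {"increments": "0 0 0 0 0 0 0;0 0 0 0 0 0 0;0 0 0 0 0 0 0;0 0 0 0 0 0 0;0 0 0 0 0 0 0;0 0 0 0 0 0 0;0 0 0 0 0 0 0;0 0 0 0 0 0 0"}}

```text
time: 8.62
position: [0.6395, -0.2885, 0.1632]
tool_rot: [3.121, 0.354, -0.0]
ft_force: [-0.9, -0.7, -0.6]
grip_width: 0.998
grip_force: 0.0
```

Call:
{"name": "move_arm", "arguments": {"increments": "-1 1 -20 0 0 0 0;0 0 -20 0 0 0 0;0 0 -20 0 0 0 0;0 0 -15 0 0 0 0;0 0 -8 0 0 0 0;0 0 -5 0 0 0 0;0 0 0 0 0 0 0;0 0 0 0 0 0 0"}}

```text
time: 9.28
position: [0.639, -0.2877, 0.0759]
tool_rot: [3.121, 0.354, 0.001]
ft_force: [-0.2, -0.8, 0.3]
grip_width: 1.001
grip_force: 0.0
```

Call:
{"name": "move_arm", "arguments": {"increments": "0 0 0 0 0 0 60;0 0 0 0 0 0 110;0 0 0 0 0 0 150;0 0 0 0 0 0 220;0 0 0 0 0 0 220;0 0 0 0 0 0 220;0 0 0 0 0 0 220;0 0 0 0 0 0 220"}}

```text
time: 9.95
position: [0.6387, -0.2881, 0.0755]
tool_rot: [3.121, 0.353, 0.001]
ft_force: [-0.3, -1.6, 1.5]
grip_width: 0.579
grip_force: 40.0
```

Call:
{"name": "move_arm", "arguments": {"increments": "0 0 5 0 0 0 220;0 0 10 0 0 0 220;0 0 10 0 0 0 220;0 0 5 0 0 0 220;0 0 0 0 0 0 220;0 0 0 0 0 0 220;0 0 0 0 0 0 220;0 0 0 0 0 0 220"}}

```text
time: 10.62
position: [0.638, -0.2874, 0.1045]
tool_rot: [-3.121, -0.354, 0.002]
ft_force: [0.0, 0.1, -3.2]
grip_width: 0.583
grip_force: 40.0
```

Run:
```python
from meas import *
print(np.round(ctrl.get_state()["position"],4))
im=ctrl.get_image("scene");C=cloud(im); cv2.imwrite("pics/c2.png",cv2.resize(im["frame"][60:210,220:360,::-1],None,fx=4,fy=4))
for z in np.arange(.02,.13,.015): print(z,circ(C,.638,-.288,.04,z,z+.015))
```

```text
[ 0.638  -0.2874  0.1045]
0.02 (array([ 633. , -276.8]), 25.0, 21, np.float64(32.0), array([ 629.8, -268.2]))
0.035 (array([ 638.5, -283.7]), 27.8, 88, np.float64(43.3), array([ 632.4, -268.6]))
0.05 (array([ 639.2, -284.3]), 25.4, 80, np.float64(57.3), array([ 633.2, -271.8]))
0.06500000000000002 (array([ 635.7, -278.2]), 20.1, 59, np.float64(71.7), array([ 632.5, -271.4]))
0.08000000000000002 (array([ 635.8, -277.4]), 19.8, 57, np.float64(88.0), array([ 633.3, -270.1]))
0.09500000000000001 (array([ 635.7, -276.6]), 19.6, 60, np.float64(102.4), array([ 632.5, -269.9]))
0.11000000000000003 (array([ 634.8, -277.7]), 24.4, 51, np.float64(117.2), array([ 631.1, -269. ]))
0.12500000000000003 (array([ 635.1, -276.6]), 28.7, 78, np.float64(133.7), array([ 630.7, -265.5]))
```

View pics/c2.png

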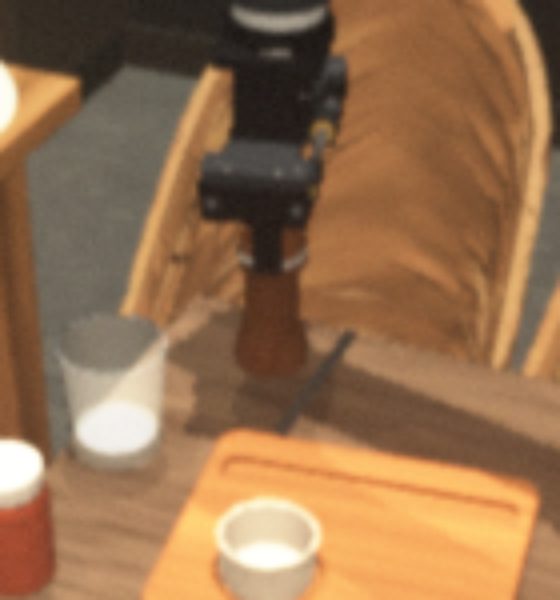

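Call:
{"name": "move_arm", "arguments": {"increments": "0 0 20 0 0 0 220;0 5 25 0 0 0 220;-3 20 0 0 0 0 220;-4 30 0 0 0 0 220;-4 35 0 0 0 0 220;-4 35 0 0 0 0 220;-4 35 0 0 0 0 220;-4 35 0 0 0 0 220"}}

```text
time: 11.33
position: [0.6149, -0.0909, 0.1499]
tool_rot: [3.122, 0.354, -0.001]
ft_force: [-0.3, 0.7, -2.5]
grip_width: 0.58
grip_force: 40.0
```

Call:
{"name": "move_arm", "arguments": {"increments": "-4 35 0 0 0 0 220;-4 35 0 0 0 0 220;-4 35 0 0 0 0 220;-4 35 0 0 0 0 220;-4 35 0 0 0 0 220;-3 30 0 0 0 0 220;-3 20 0 0 0 0 220;-1 10 0 0 0 0 220"}}

```text
time: 12.0
position: [0.587, 0.1473, 0.1503]
tool_rot: [-3.119, -0.363, 0.0]
ft_force: [-0.8, 0.8, -2.0]
grip_width: 0.582
grip_force: 40.0
```

Call:
{"name": "move_arm", "arguments": {"increments": "0 0 -15 0 0 0 220;0 0 -15 0 0 0 220;0 0 -10 0 0 0 220;0 0 0 0 0 0 220;0 0 0 0 0 0 220;0 0 0 0 0 0 220;0 0 0 0 0 0 220;0 0 0 0 0 0 220"}}

```text
time: 12.67
position: [0.5892, 0.1425, 0.1111]
tool_rot: [3.122, 0.353, 0.002]
ft_force: [1.0, 0.0, -1.8]
grip_width: 0.581
grip_force: 40.0
```

Run:
```python
from meas import *
s=ctrl.get_state();print(np.round(s["position"],4),np.round(s["ft_force"],1))
im=ctrl.get_image("scene");C=cloud(im)
for z in (.035,.045,.055): print(z,circ(C,.592,.142,.04,z,z+.01))
```

```text
[0.5892 0.1425 0.1111] [ 1.   0.  -1.8]
0.035 (array([587.7, 148. ]), 27.3, 45, np.float64(41.1), array([579.9, 160.2]))
0.045 (array([589.7, 143.8]), 27.8, 94, np.float64(50.6), array([579.8, 158. ]))
0.055 (array([590.3, 142.9]), 26.4, 91, np.float64(59.5), array([582.4, 156.8]))
```

Call:
{"name": "move_arm", "arguments": {"increments": "3 0 -10 0 0 0 220;0 0 -6 0 0 0 220;0 0 -4 0 0 0 220;0 0 -3 0 0 0 220;0 0 -2 0 0 0 220;0 0 0 0 0 0 220;0 0 0 0 0 0 220;0 0 0 0 0 0 220"}}

```text
time: 13.38
position: [0.5917, 0.1425, 0.0855]
tool_rot: [3.121, 0.354, 0.001]
ft_force: [0.1, -0.1, 1.7]
grip_width: 0.578
grip_force: 40.0
```

Call:
{"name": "move_arm", "arguments": {"increments": "0 0 0 0 0 0 150;0 0 0 0 0 0 60;0 0 0 0 0 0 0;0 0 0 0 0 0 0;0 0 15 0 0 0 0;0 0 30 0 0 0 0;0 0 35 0 0 0 0;0 0 30 0 0 0 0"}}

```text
time: 14.05
position: [0.5914, 0.1429, 0.1969]
tool_rot: [-3.121, -0.355, -0.001]
ft_force: [1.3, 0.7, -0.4]
grip_width: 0.971
grip_force: 0.0
```

Call:
{"name": "move_arm", "arguments": {"increments": "2 8 0 0 0 7 0;2 8 0 0 0 7 0;2 8 0 0 0 7 0;2 8 0 0 0 7 0;2 8 0 0 0 7 0;2 8 0 0 0 7 0;2 8 0 0 0 7 0;2 8 0 0 0 7 0"}}

```text
time: 14.72
position: [0.6076, 0.2071, 0.1952]
tool_rot: [-2.584, -1.786, -0.001]
ft_force: [0.8, 0.1, -0.1]
grip_width: 1.001
grip_force: 0.0
```

Call:
{"name": "move_arm", "arguments": {"increments": "3 8 0 0 0 7 0;3 8 0 0 0 7 0;3 8 0 0 0 7 0;3 8 0 0 0 7 0;3 8 0 0 0 7 0;3 8 0 0 0 7 0;2 8 0 0 0 7 0;2 8 0 0 0 7 0"}}

```text
time: 15.38
position: [0.6297, 0.271, 0.1951]
tool_rot: [-1.444, -2.79, -0.001]
ft_force: [0.2, 0.8, -0.0]
grip_width: 0.999
grip_force: 0.0
```

Call:
{"name": "move_arm", "arguments": {"increments": "0 1 0 0 0 5 0;0 0 0 0 0 5 0;0 0 0 0 0 0 0;0 0 0 0 0 0 0;0 0 0 0 0 0 0;0 0 0 0 0 0 0;0 0 0 0 0 0 0;0 0 0 0 0 0 0"}}

```text
time: 16.05
position: [0.6296, 0.2714, 0.1953]
tool_rot: [1.205, 2.901, 0.0]
ft_force: [0.4, 0.4, -0.1]
grip_width: 1.0
grip_force: 0.0
```

Run:
```python
from meas import *
s=ctrl.get_state();print(np.round(s["position"],4),np.round(s["joint_positions"],2),rot(s["tool_rot"])[:,1])
for n in("scene","top"):
  im=ctrl.get_image(n);C=cloud(im)
  for z in (.025,.06,.08,.1,.12): print(n,z,"mill",circ(C,.592,.142,.04,z,z+.02),"shk",circ(C,.63,.272,.045,z,z+.02))
```

```text
[0.6296 0.2714 0.1953] [ 0.21  0.58 -0.99  1.33  0.48  1.47  0.03] [7.08414017e-01 7.05797107e-01 1.54999625e-04]
scene 0.025 mill (array([591.8, 142.8]), 28.2, 180, np.float64(34.2), array([583.3, 155.6])) shk (array([628.9, 274.2]), 31.7, 164, np.float64(34.9), array([614.4, 290.6]))
scene 0.06 mill (array([590.1, 146.9]), 21.5, 108, np.float64(69.9), array([584.3, 155.4])) shk (array([625.1, 278.9]), 31.3, 150, np.float64(69.0), array([613.8, 291.4]))
scene 0.08 mill (array([590.2, 145.9]), 22.2, 101, np.float64(88.4), array([583.2, 156. ])) shk (array([629.8, 273. ]), 34.4, 315, np.float64(94.0), array([617.5, 287.2]))
scene 0.1 mill (array([591. , 143.4]), 25.7, 158, np.float64(111.4), array([583.3, 156.1])) shk (array([628.6, 272.2]), 31.6, 442, np.float64(102.8), array([629.4, 273.9]))
scene 0.12 mill (array([590.6, 142.9]), 23.5, 233, np.float64(128.3), array([588.3, 148. ])) shk None
top 0.025 mill (array([586.7, 123.8]), 21.7, 38, np.float64(34.5), array([582.5, 120.1])) shk None
top 0.06 mill (array([580.1, 127. ]), 13.4, 10, np.float64(70.2), array([575.9, 126.9])) shk None
top 0.08 mill None shk None
top 0.1 mill (array([592.1, 138.9]), 25.6, 40, np.float64(115.5), array([591. , 128.3])) shk None
top 0.12 mill (array([591.1, 138.4]), 24.4, 180, np.float64(129.7), array([591.7, 136.6])) shk None
```

Call:
{"name": "move_arm", "arguments": {"increments": "0 0 -30 0 0 0 0;0 0 -30 0 0 0 0;0 0 -25 0 0 0 0;0 0 -20 0 0 0 0;0 0 -15 0 0 0 0;0 0 -8 0 0 0 0;0 0 -2 0 0 0 0;0 0 0 0 0 0 0", "grip_force": 35}}

```text
time: 16.82
position: [0.6297, 0.2717, 0.0654]
tool_rot: [1.204, 2.902, 0.001]
ft_force: [0.3, 0.3, 0.6]
grip_width: 0.999
grip_force: 0.0
```

Call:
{"name": "move_arm", "arguments": {"increments": "0 0 0 0 0 0 30;0 0 0 0 0 0 60;0 0 0 0 0 0 100;0 0 0 0 0 0 180;0 0 0 0 0 0 180;0 0 0 0 0 0 180;0 0 0 0 0 0 180;0 0 0 0 0 0 180"}}

```text
time: 17.48
position: [0.63, 0.2718, 0.0661]
tool_rot: [1.204, 2.901, 0.002]
ft_force: [0.4, 0.5, 4.8]
grip_width: 0.759
grip_force: 35.0
```

Call:
{"name": "move_arm", "arguments": {"increments": "0 0 10 0 0 0 180;0 0 20 0 0 0 180;0 0 30 0 0 0 180;0 0 10 0 0 0 180;0 0 0 0 0 0 180;0 0 0 0 0 0 180;0 0 0 0 0 0 180;0 0 0 0 0 0 180"}}

```text
time: 18.15
position: [0.6286, 0.2705, 0.1329]
tool_rot: [-1.203, -2.9, 0.004]
ft_force: [-0.1, -0.2, -1.5]
grip_width: 0.761
grip_force: 35.0
```

Call:
{"name": "move_arm", "arguments": {"increments": "-10 0 0 0 0 6 180;-20 0 0 0 0 6 180;-30 0 0 0 0 6 180;-30 -5 0 0 0 6 180;-20 -20 0 0 0 6 180;-10 -30 0 0 0 6 180;-3 -30 0 0 0 7 180;0 -30 0 0 0 7 180"}}

```text
time: 18.82
position: [0.5043, 0.1556, 0.1338]
tool_rot: [0.146, -3.136, 0.002]
ft_force: [1.0, -1.0, -2.5]
grip_width: 0.761
grip_force: 35.0
```

Call:
{"name": "move_arm", "arguments": {"increments": "-1 -15 0 0 0 0 180;0 -7 0 0 0 0 180;0 0 -15 0 0 0 180;0 0 -15 0 0 0 180;0 0 0 0 0 0 180;0 0 0 0 0 0 180;0 0 0 0 0 0 180;0 0 0 0 0 0 180"}}

```text
time: 19.48
position: [0.5057, 0.136, 0.1057]
tool_rot: [-0.136, 3.138, 0.001]
ft_force: [0.9, -0.4, -2.6]
grip_width: 0.763
grip_force: 35.0
```

Run:
```python
from meas import *
s=ctrl.get_state();print(np.round(s["position"],4),np.round(s["joint_positions"],2),rot(s["tool_rot"])[:,1])
im=ctrl.get_image("scene");C=cloud(im)
for z in (.035,.045,.055,.07): print(z,circ(C,.505,.134,.04,z,z+.012))
```

```text
[0.5057 0.136  0.1057] [ 0.8   0.39 -1.3   1.85  0.41  1.21  1.02] [-8.62154397e-02  9.96276192e-01  8.03920087e-04]
0.035 (array([503.3, 146.7]), 29.9, 31, np.float64(44.7), array([497.5, 160.5]))
0.045 (array([503.1, 147. ]), 29.8, 91, np.float64(51.3), array([497.1, 161. ]))
0.055 (array([505.6, 144.1]), 31.3, 94, np.float64(61.2), array([496.5, 160.2]))
0.07 (array([504.7, 145.5]), 30.7, 99, np.float64(75.8), array([497.2, 160.7]))
```

Call:
{"name": "move_arm", "arguments": {"increments": "-1 -2 -10 0 0 0 180;0 0 -8 0 0 0 180;0 0 -6 0 0 0 180;0 0 -3 0 0 0 180;0 0 -2 0 0 0 180;0 0 0 0 0 0 180;0 0 0 0 0 0 180;0 0 0 0 0 0 180"}}

```text
time: 20.2
position: [0.5046, 0.1329, 0.0761]
tool_rot: [-0.133, 3.139, 0.001]
ft_force: [0.1, 0.5, -2.1]
grip_width: 0.757
grip_force: 35.0
```

Run:
```python
from meas import *
s=ctrl.get_state();print(np.round(s["position"],4),np.round(s["joint_positions"],2),np.round(s["ft_force"],1))
im=ctrl.get_image("scene");C=cloud(im)
for z in (.025,.045,.07): print(z,circ(C,.505,.134,.05,z,z+.012))
```

```text
[0.5046 0.1329 0.0761] [ 0.77  0.43 -1.26  1.89  0.44  1.16  1.  ] [ 0.1  0.5 -2.1]
0.025 (array([502.6, 143.5]), 30.4, 88, np.float64(30.8), array([495.5, 157.4]))
0.045 (array([502., 144.]), 30.0, 94, np.float64(50.8), array([495.2, 157.5]))
0.07 (array([503.8, 142.3]), 30.9, 99, np.float64(76.1), array([494.9, 156.8]))
```

Call:
{"name": "move_arm", "arguments": {"increments": "0 0 -1 0 0 0 180;0 0 -1 0 0 0 180;0 0 0 0 0 0 180;0 0 0 0 0 0 180;0 0 0 0 0 0 110;0 0 0 0 0 0 50;0 0 0 0 0 0 0;0 0 0 0 0 0 0"}}

```text
time: 20.92
position: [0.5049, 0.133, 0.0744]
tool_rot: [-0.133, 3.138, 0.001]
ft_force: [0.4, -0.7, -0.6]
grip_width: 0.875
grip_force: 0.0
```

Call:
{"name": "move_arm", "arguments": {"increments": "0 0 15 0 0 0 0;0 0 30 0 0 0 0;0 0 35 0 0 0 0;0 0 35 0 0 0 0;0 0 0 0 0 0 0;0 0 0 0 0 0 0;0 0 0 0 0 0 0;0 0 0 0 0 0 0"}}

```text
time: 21.58
position: [0.5038, 0.1324, 0.1883]
tool_rot: [0.133, -3.137, 0.0]
ft_force: [0.3, 0.2, -0.5]
grip_width: 1.001
grip_force: 0.0
```

Run:
```python
from meas import *
s=ctrl.get_state();print(np.round(s["position"],4),np.round(s["joint_positions"],2),np.round(s["ft_force"],1))
im=ctrl.get_image("scene");C=cloud(im)
for z in (.025,.045,.07,.095,.107): print(z,circ(C,.505,.134,.045,z,z+.012),circ(C,.713,-.012,.04,z-.03,z-.015))
save(im,"s3.png")
```

```text
[0.5038 0.1324 0.1883] [ 0.87  0.26 -1.33  1.75  0.26  1.33  1.14] [ 0.3  0.2 -0.5]
0.025 (array([502.6, 143.8]), 30.5, 91, np.float64(31.8), array([495.2, 157.5])) (array([712.8, -11.7]), 39.7, 193, np.float64(0.8), array([ 7.023e+02, -4.000e-01]))
0.045 (array([502., 144.]), 30.0, 95, np.float64(50.9), array([495.3, 157.3])) (array([710.7,  -5.2]), 27.9, 89, np.float64(22.8), array([703.,   7.]))
0.07 (array([503.9, 142.1]), 31.1, 102, np.float64(76.0), array([495.7, 157.3])) (array([711.2,  -4.9]), 27.4, 94, np.float64(47.5), array([702.7,   7. ]))
0.095 (array([506.3, 136.3]), 34.7, 154, np.float64(103.0), array([496.8, 155.7])) (array([713.7,  -8.4]), 28.7, 110, np.float64(72.9), array([705.4,   6. ]))
0.107 (array([505.4, 136.1]), 32.2, 451, np.float64(112.1), array([504.4, 138.4])) (array([714.4,  -9.4]), 26.0, 83, np.float64(85.6), array([705.7,   4.4]))
```

View pics/s3.png

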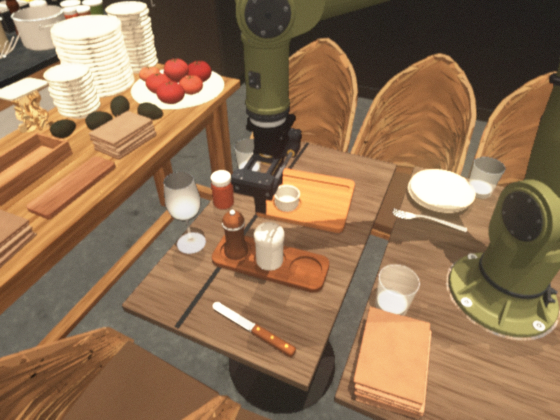

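Call:
{"name": "move_arm", "arguments": {"increments": "15 -10 0 0 0 0 0;26 -18 0 0 0 0 0;30 -21 0 0 0 0 0;34 -23 0 0 0 0 0;34 -23 0 0 0 0 0;30 -21 0 0 0 0 0;26 -18 0 0 0 0 0;14 -10 0 0 0 0 0", "grip_force": 30}}

```text
time: 22.3
position: [0.7154, -0.015, 0.1857]
tool_rot: [0.127, -3.136, 0.0]
ft_force: [-1.8, -0.6, -1.3]
grip_width: 0.998
grip_force: 0.0
```

Call:
{"name": "move_arm", "arguments": {"increments": "0 0 -20 0 0 0 0;0 0 -20 0 0 0 0;0 0 -20 0 0 0 0;0 0 0 0 0 0 0;0 0 0 0 0 0 0;0 0 0 0 0 0 0;0 0 0 0 0 0 0;0 0 0 0 0 0 0"}}

```text
time: 22.97
position: [0.7142, -0.0109, 0.1307]
tool_rot: [-0.133, 3.137, 0.0]
ft_force: [0.7, -0.5, 0.4]
grip_width: 0.998
grip_force: 0.0
```

Run:
```python
from meas import *
s=ctrl.get_state();print(np.round(s["position"],4),np.round(s["joint_positions"],2),np.round(s["ft_force"],1))
im=ctrl.get_image("scene");C=cloud(im)
for z in (.02,.04,.06,.08): print(z,circ(C,.713,-.012,.04,z,z+.015))
```

```text
[ 0.7142 -0.0109  0.1307] [ 0.62  0.71 -1.03  1.33  0.6   1.42  1.27] [ 0.7 -0.5  0.4]
0.02 (array([713.2,  -8.6]), 28.6, 89, np.float64(27.3), array([702.5,   6. ]))
0.04 (array([710.7,  -4.1]), 27.3, 92, np.float64(48.6), array([702.7,   7. ]))
0.06 (array([713.4, -10.6]), 29.8, 118, np.float64(69.0), array([703.6,   5.1]))
0.08 (array([716.3, -10.8]), 28.2, 170, np.float64(93.0), array([711.3,  -3.5]))
```

Call:
{"name": "move_arm", "arguments": {"increments": "0 -1 -25 0 0 0 0;0 0 -25 0 0 0 0;0 0 -20 0 0 0 0;0 0 -12 0 0 0 0;0 0 -7 0 0 0 0;0 0 -2 0 0 0 0;0 0 0 0 0 0 0;0 0 0 0 0 0 40"}}

```text
time: 23.68
position: [0.7144, -0.0119, 0.0396]
tool_rot: [-0.133, 3.137, 0.0]
ft_force: [-0.7, -0.1, -0.2]
grip_width: 0.973
grip_force: 0.0
```

Call:
{"name": "move_arm", "arguments": {"increments": "0 0 0 0 0 0 80;0 0 0 0 0 0 120;0 0 0 0 0 0 200;0 0 0 0 0 0 200;0 0 0 0 0 0 200;0 0 0 0 0 0 200;0 0 0 0 0 0 200;0 0 0 0 0 0 200"}}

```text
time: 24.35
position: [0.7138, -0.0125, 0.0386]
tool_rot: [-0.133, 3.138, -0.0]
ft_force: [1.0, -2.4, 2.8]
grip_width: 0.66
grip_force: 30.0
```

Call:
{"name": "move_arm", "arguments": {"increments": "0 0 10 0 0 0 200;0 0 20 0 0 0 200;0 0 25 0 0 0 200;0 0 15 0 0 0 200;0 0 0 0 0 0 200;0 0 0 0 0 0 200;0 0 0 0 0 0 200;0 0 0 0 0 0 200"}}

```text
time: 25.02
position: [0.7125, -0.0126, 0.1063]
tool_rot: [0.133, -3.136, 0.0]
ft_force: [0.1, 0.4, -2.8]
grip_width: 0.656
grip_force: 30.0
```

Call:
{"name": "move_arm", "arguments": {"increments": "-20 0 10 0 0 0 200;-36 0 10 0 0 0 200;-40 0 0 0 0 0 200;-40 0 0 0 0 0 200;-40 0 0 0 0 0 200;-40 0 0 0 0 0 200;-36 0 0 0 0 0 200;-20 0 0 0 0 0 200"}}

```text
time: 25.68
position: [0.4489, -0.0118, 0.1278]
tool_rot: [0.136, -3.133, -0.005]
ft_force: [-1.6, -0.7, -0.6]
grip_width: 0.66
grip_force: 30.0
```

Run:
```python
from h import *
s=ctrl.get_state();print(np.round(s["position"],4),np.round(s["joint_positions"],2),np.round(s["ft_force"],1))
```

```text
[ 0.4489 -0.0118  0.1278] [ 1.37 -0.05 -1.34  1.98 -0.06  1.18  1.71] [-1.6 -0.7 -0.6]
```

Call:
{"name": "move_arm", "arguments": {"increments": "1 22 0 0 0 3 200;-1 23 0 0 0 3 200;-3 23 0 0 0 3 200;-5 23 0 0 0 3 200;-7 24 0 0 0 3 200;-8 24 0 0 0 3 200;0 0 0 0 0 0 200;0 0 0 0 0 0 200"}}

```text
time: 26.35
position: [0.4286, 0.128, 0.1299]
tool_rot: [0.631, -3.076, 0.001]
ft_force: [0.4, -0.6, -3.1]
grip_width: 0.663
grip_force: 30.0
```

Run:
```python
from meas import *
s=ctrl.get_state();print(np.round(s["position"],4),np.round(s["joint_positions"],2),np.round(s["ft_force"],1),rot(s["tool_rot"]).round(3).tolist())
im=ctrl.get_image("scene");C=cloud(im)
for z in (.092,.11,.13,.15): print(z,circ(C,.417,.127,.04,z,z+.015))
```

```text
[0.4286 0.128  0.1299] [ 1.09 -0.1  -1.36  1.99 -0.11  1.18  1.76] [ 0.4 -0.6 -3.1] [[-0.919, -0.394, -0.002], [-0.394, 0.919, -0.001], [0.002, 0.0, -1.0]]
0.092 (array([424.7, 138.3]), 26.8, 88, np.float64(101.2), array([420.4, 150.6]))
0.11 (array([424.8, 139.8]), 26.1, 123, np.float64(117.6), array([419.9, 151.3]))
0.13 (array([423.1, 140.5]), 26.3, 104, np.float64(137.0), array([420. , 150.9]))
0.15 (array([421.9, 148.1]), 21.8, 66, np.float64(156.9), array([416.9, 160.2]))
```

Call:
{"name": "move_arm", "arguments": {"increments": "0 0 0 0 0 -7 200;0 0 0 0 0 -7 200;0 0 0 0 0 -7 200;0 0 0 0 0 -7 200;0 0 0 0 0 -7 200;0 0 0 0 0 -7 200;0 0 0 0 0 -7 200;0 0 0 0 0 -7 200"}}

```text
time: 27.07
position: [0.4297, 0.1253, 0.1302]
tool_rot: [-0.905, -3.007, -0.002]
ft_force: [-0.3, 0.8, -2.8]
grip_width: 0.662
grip_force: 30.0
```

Call:
{"name": "move_arm", "arguments": {"increments": "0 0 0 0 0 -7 200;0 0 0 0 0 -7 200;0 0 0 0 0 -7 200;0 0 0 0 0 -7 200;0 0 0 0 0 -7 200;0 0 0 0 0 -7 200;0 0 0 0 0 -7 200;0 0 0 0 0 -7 200"}}

```text
time: 27.73
position: [0.4297, 0.1253, 0.1302]
tool_rot: [-2.211, -2.231, -0.001]
ft_force: [0.1, 0.9, -2.2]
grip_width: 0.658
grip_force: 30.0
```

Run:
```python
from meas import *
s=ctrl.get_state();print(np.round(s["position"],4),np.round(s["joint_positions"],2),np.round(s["ft_force"],1),rot(s["tool_rot"]).round(3).tolist())
```

```text
[0.4297 0.1253 0.1302] [ 1.13 -0.12 -1.37  1.99 -0.13  1.18 -0.19] [ 0.1  0.9 -2.2] [[-0.009, 1.0, 0.0], [1.0, 0.009, 0.001], [0.001, 0.0, -1.0]]
```

Call:
{"name": "move_arm", "arguments": {"increments": "-4 0 0 0 0 0 200;-4 0 0 0 0 0 200;-4 0 0 0 0 0 200;0 0 0 0 0 0 200;0 0 0 0 0 0 200;0 0 0 0 0 0 200;0 0 0 0 0 0 200;0 0 0 0 0 0 200"}}

```text
time: 28.4
position: [0.4179, 0.1268, 0.1306]
tool_rot: [-2.202, -2.24, -0.002]
ft_force: [0.4, -0.7, -2.0]
grip_width: 0.661
grip_force: 30.0
```

Run:
```python
from meas import *
s=ctrl.get_state();print(np.round(s["position"],4),np.round(s["joint_positions"],2),np.round(s["ft_force"],1),rot(s["tool_rot"]).round(3).tolist())
```

```text
[0.4179 0.1268 0.1306] [ 1.07 -0.19 -1.29  2.01 -0.2   1.19 -0.13] [ 0.4 -0.7 -2. ] [[-0.017, 1.0, 0.001], [1.0, 0.017, 0.001], [0.001, 0.001, -1.0]]
```

Call:
{"name": "move_arm", "arguments": {"increments": "0 0 0 0 0 -7 200;0 0 0 0 0 -7 200;0 0 0 0 0 -7 200;0 0 0 0 0 -7 200;0 0 0 0 0 -7 200;0 0 0 0 0 -7 200;0 0 0 0 0 -7 200;0 0 0 0 0 -7 200"}}

```text
time: 29.07
position: [0.4179, 0.1269, 0.1306]
tool_rot: [2.998, 0.936, 0.002]
ft_force: [0.6, -0.4, -1.9]
grip_width: 0.657
grip_force: 30.0
```

Call:
{"name": "move_arm", "arguments": {"increments": "0 0 -10 0 0 -7 200;0 0 -20 0 0 -7 200;0 0 -15 0 0 -7 200;0 0 -5 0 0 -3 200;0 0 0 0 0 0 200;0 0 0 0 0 0 200;0 0 0 0 0 0 200;0 0 0 0 0 0 200"}}

```text
time: 29.73
position: [0.4178, 0.1255, 0.0913]
tool_rot: [3.114, 0.396, 0.001]
ft_force: [-0.4, -0.4, -1.8]
grip_width: 0.657
grip_force: 30.0
```

Run:
```python
from meas import *
s=ctrl.get_state();print(np.round(s["position"],4),np.round(s["joint_positions"],2),np.round(s["ft_force"],1),rot(s["tool_rot"]).round(3).tolist())
im=ctrl.get_image("scene");C=cloud(im)
for z in (.05,.07,.09,.11): print(z,circ(C,.417,.127,.04,z,z+.015))
save(im,"s4.png")
```

```text
[0.4178 0.1255 0.0913] [ 1.07 -0.04 -1.38  2.06 -0.04  1.09 -1.6 ] [-0.4 -0.4 -1.8] [[0.968, 0.251, 0.001], [0.251, -0.968, -0.003], [0.0, 0.003, -1.0]]
0.05 (array([412.1, 136.6]), 26.7, 63, np.float64(60.5), array([408.5, 149. ]))
0.07 (array([412.5, 134.2]), 27.6, 120, np.float64(77.3), array([408.3, 148.6]))
0.09 (array([412.9, 135.7]), 27.3, 107, np.float64(97.2), array([408.5, 148.6]))
0.11 (array([408.9, 148.6]), 20.3, 54, np.float64(117.0), array([407.4, 159.7]))
```

View pics/s4.png

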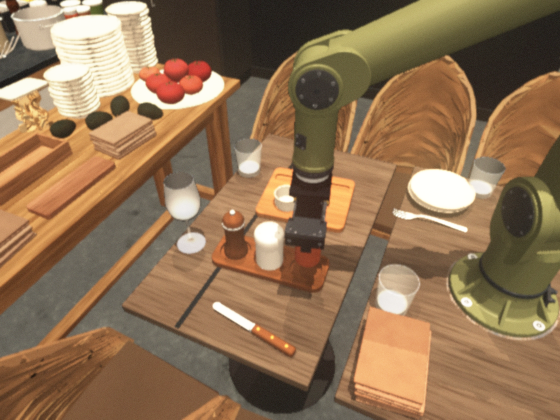

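Call:
{"name": "move_arm", "arguments": {"increments": "0 0 -4 0 0 0 200;0 0 -4 0 0 0 200;0 0 -4 0 0 0 200;0 0 -4 0 0 0 200;0 0 -4 0 0 0 200;0 0 0 0 0 0 200;0 0 0 0 0 0 200;0 0 0 0 0 0 200"}}

```text
time: 30.45
position: [0.4171, 0.1259, 0.0707]
tool_rot: [3.115, 0.396, -0.001]
ft_force: [-0.7, -0.3, -1.1]
grip_width: 0.662
grip_force: 30.0
```

Run:
```python
from meas import *
s=ctrl.get_state();print(np.round(s["position"],4),np.round(s["joint_positions"],3),np.round(s["ft_force"],1),rot(s["tool_rot"]).round(3).tolist())
```

```text
[0.4171 0.1259 0.0707] [ 1.017  0.066 -1.375  2.081  0.076  1.05  -1.714] [-0.7 -0.3 -1.1] [[0.968, 0.25, -0.001], [0.25, -0.968, -0.002], [-0.001, 0.001, -1.0]]
```

Call:
{"name": "move_arm", "arguments": {"increments": "0 0 -4 0 0 0 200;0 0 -4 0 0 0 200;0 0 -4 0 0 0 200;0 0 -4 0 0 0 200;0 0 -3 0 0 0 200;0 0 -2 0 0 0 200;0 0 0 0 0 0 200;0 0 0 0 0 0 200"}}

```text
time: 31.12
position: [0.417, 0.1258, 0.0496]
tool_rot: [3.115, 0.396, -0.002]
ft_force: [-0.5, -0.5, -1.8]
grip_width: 0.656
grip_force: 30.0
```

Run:
```python
from meas import *
s=ctrl.get_state();print(np.round(s["position"],4),np.round(s["joint_positions"],3),np.round(s["ft_force"],1),rot(s["tool_rot"]).round(3).tolist())
im=ctrl.get_image("scene");C=cloud(im)
for z in (.025,.04,.05,.07,.09): print(z,circ(C,.417,.127,.04,z,z+.01))
```

```text
[0.417  0.1258 0.0496] [ 0.944  0.146 -1.337  2.102  0.169  1.013 -1.798] [-0.5 -0.5 -1.8] [[0.968, 0.25, -0.001], [0.25, -0.968, -0.002], [-0.001, 0.002, -1.0]]
0.025 (array([414.1, 130.7]), 28.8, 77, np.float64(29.9), array([408.9, 148. ]))
0.04 (array([411.4, 136.3]), 27.0, 74, np.float64(44.8), array([407.6, 148.8]))
0.05 (array([412.1, 138.5]), 25.8, 71, np.float64(55.0), array([407.9, 149.6]))
0.07 (array([407.4, 162.9]), 10.7, 27, np.float64(75.8), array([407.9, 163. ]))
0.09 None
```

Just above the floor; a further 1–2 mm, then release and rise.

Call:
{"name": "move_arm", "arguments": {"increments": "0 0 -1 0 0 0 200;0 0 -1 0 0 0 200;0 0 0 0 0 0 200;0 0 0 0 0 0 200;0 0 0 0 0 0 130;0 0 0 0 0 0 60;0 0 0 0 0 0 0;0 0 0 0 0 0 0"}}

```text
time: 31.83
position: [0.4173, 0.1255, 0.0477]
tool_rot: [3.115, 0.395, -0.001]
ft_force: [0.0, -0.4, -0.2]
grip_width: 0.805
grip_force: 0.0
```

Call:
{"name": "move_arm", "arguments": {"increments": "0 0 10 0 0 0 0;0 0 15 0 0 0 0;0 0 15 0 0 0 0;0 0 15 0 0 0 0;0 0 15 0 0 0 0;0 0 15 0 0 0 0;0 0 15 0 0 0 0;0 0 0 0 0 0 0"}}

```text
time: 32.5
position: [0.4192, 0.1257, 0.15]
tool_rot: [3.112, 0.395, 0.007]
ft_force: [0.1, -0.2, -0.1]
grip_width: 0.997
grip_force: 0.0
```

Run:
```python
from meas import *
s=ctrl.get_state();print(np.round(s["position"],4),np.round(s["joint_positions"],3),np.round(s["ft_force"],1))
im=ctrl.get_image("scene");C=cloud(im)
for z in (.025,.05,.07,.088,.1): print(z,circ(C,.417,.127,.04,z,z+.015))
print(rect(C,.463,.313,.13,.009,.025))
```

```text
[0.4192 0.1257 0.15  ] [ 0.994 -0.2   -1.209  1.988 -0.194  1.227 -1.461] [ 0.1 -0.2 -0.1]
0.025 (array([413.7, 132.6]), 28.4, 106, np.float64(32.7), array([408.8, 148.3]))
0.05 (array([411.7, 136.6]), 27.0, 107, np.float64(57.3), array([408.4, 148.8]))
0.07 (array([414.7, 128.4]), 29.4, 151, np.float64(79.6), array([408.4, 145.8]))
0.088 (array([414.6, 131.8]), 25.6, 119, np.float64(97.2), array([410.2, 144.5]))
0.1 (array([414.7, 128.5]), 26.2, 320, np.float64(104.7), array([413.2, 132. ]))
(array([452.1, 255.1]), array([138.6, 204.1]), 79.47, 849, np.float64(0.0148))
```

Run:
```python
from meas import *
for n in("scene","top"):
  im=ctrl.get_image(n);C=cloud(im)
  for r in ctrl.silhouettes("steak_knife",im)[:1]:
    q=C[r["region"]]; q=q[np.hypot(q[:,0]-.463,q[:,1]-.313)<.13]
    c,s,a=cv2.minAreaRect(q[:,:2].astype(np.float32)*1000)
    print(n,r["score"],len(q),c,s,a)
    h=q[q[:,2]>.0135]; c,s,a=cv2.minAreaRect(h[:,:2].astype(np.float32)*1000); print(" handle",len(h),c,s,a,np.median(h[:,2]))
    m=q[:,:2].mean(0); w,v=np.linalg.eigh(np.cov(q[:,:2].T)); print(" pca",m,np.degrees(np.arctan2(v[1,1],v[0,1])))
```

```text
scene 0.74 935 (462.2044677734375, 308.9595642089844) (28.852298736572266, 203.70713806152344) 79.61233520507812
 handle 470 (460.46868896484375, 313.9387512207031) (19.838342666625977, 198.17489624023438) 80.25386810302734 0.017805726881708672
 pca [0.45123354 0.31615762] 168.78257522367093
top 0.71 392 (461.8297424316406, 310.61572265625) (19.66813850402832, 202.04736328125) 80.58920288085938
 handle 231 (460.2862548828125, 310.4065246582031) (18.353174209594727, 199.02130126953125) 80.9808120727539 0.018020998443760483
 pca [0.4589275  0.31117533] 171.1184824640648
```

Call:
{"name": "move_arm", "arguments": {"increments": "2 12 0 0 0 -3 0;2 24 0 0 0 -3 0;3 28 0 0 0 -3 0;3 30 0 0 0 -3 0;3 30 0 0 0 -3 0;3 30 0 0 0 -3 0;2 24 0 0 0 -3 0;1 12 0 0 0 -3 0", "grip_force": 25}}

```text
time: 33.42
position: [0.4323, 0.3026, 0.1469]
tool_rot: [-3.134, 0.212, 0.012]
ft_force: [0.0, -0.6, 0.8]
grip_width: 1.0
grip_force: 0.0
```

Call:
{"name": "move_arm", "arguments": {"increments": "0 0 -20 0 0 0 0;0 0 -20 0 0 0 0;0 0 -20 0 0 0 0;0 0 -10 0 0 0 0;0 0 0 0 0 0 0;0 0 0 0 0 0 0;0 0 0 0 0 0 0;0 0 0 0 0 0 0"}}

```text
time: 34.08
position: [0.4347, 0.2994, 0.0796]
tool_rot: [3.133, -0.215, -0.002]
ft_force: [-0.6, 0.3, 0.2]
grip_width: 1.0
grip_force: 0.0
```

Run:
```python
from meas import *
s=ctrl.get_state();y=rot(s["tool_rot"])[:,1];print(np.round(s["position"],4),np.round(s["joint_positions"],3),np.degrees(np.arctan2(y[1],y[0])))
```

```text
[0.4347 0.2994 0.0796] [ 0.331  0.364 -1.138  1.87   0.364  1.141 -2.647] -97.8490141341087
```

Call:
{"name": "move_arm", "arguments": {"increments": "0 2 0 0 0 7.1 0;0 2 0 0 0 7.1 0;0 2 0 0 0 7.1 0;0 2 0 0 0 7.1 0;1 2 0 0 0 7.1 0;1 2 0 0 0 7.1 0;1 3 0 0 0 7.1 0;0 2 0 0 0 7.1 0"}}

```text
time: 34.75
position: [0.438, 0.3162, 0.0795]
tool_rot: [2.853, 1.308, 0.001]
ft_force: [-0.5, -0.3, -0.5]
grip_width: 1.004
grip_force: 0.0
```

Call:
{"name": "move_arm", "arguments": {"increments": "0 0 0 0 0 7.1 0;0 0 0 0 0 7.1 0;0 0 0 0 0 7.1 0;0 0 0 0 0 7.1 0;0 0 0 0 0 7.1 0;0 0 0 0 0 7.1 0;0 0 0 0 0 7.1 0;0 0 0 0 0 7.1 0"}}

```text
time: 35.42
position: [0.4378, 0.316, 0.0795]
tool_rot: [1.886, 2.506, 0.003]
ft_force: [0.5, -0.6, -0.7]
grip_width: 1.002
grip_force: 0.0
```

Call:
{"name": "move_arm", "arguments": {"increments": "0 0 0 0 0 7.1 0;0 0 0 0 0 7.1 0;0 0 0 0 0 7.1 0;0 0 0 0 0 7.1 0;0 0 0 0 0 7.1 0;0 0 0 0 0 7.1 0;0 0 0 0 0 7.1 0;0 0 0 0 0 7.1 0"}}

```text
time: 36.08
position: [0.4378, 0.3159, 0.0795]
tool_rot: [0.467, 3.102, 0.005]
ft_force: [0.3, 0.6, -0.3]
grip_width: 0.998
grip_force: 0.0
```

Call:
{"name": "move_arm", "arguments": {"increments": "0 0 -15 0 0 7 0;0 0 -10 0 0 0 0;0 0 -5 0 0 0 0;0 0 0 0 0 0 0;0 0 0 0 0 0 0;0 0 0 0 0 0 0;0 0 0 0 0 0 0;0 0 0 0 0 0 0"}}

```text
time: 36.75
position: [0.4372, 0.3161, 0.0489]
tool_rot: [0.286, 3.125, 0.004]
ft_force: [0.1, -0.0, -0.7]
grip_width: 1.0
grip_force: 0.0
```

Run:
```python
from meas import *
s=ctrl.get_state();y=rot(s["tool_rot"])[:,1];print(np.round(s["position"],4),np.round(s["joint_positions"],3),np.degrees(np.arctan2(y[1],y[0])))
im=ctrl.get_image("scene"); cv2.imwrite("pics/c5.png",cv2.resize(im["frame"][230:370,180:340,::-1],None,fx=4,fy=4))
```

```text
[0.4372 0.3161 0.0489] [ 0.399  0.615 -1.347  1.874  0.652  1.192  0.216] 79.53774280700914
```

View pics/c5.png

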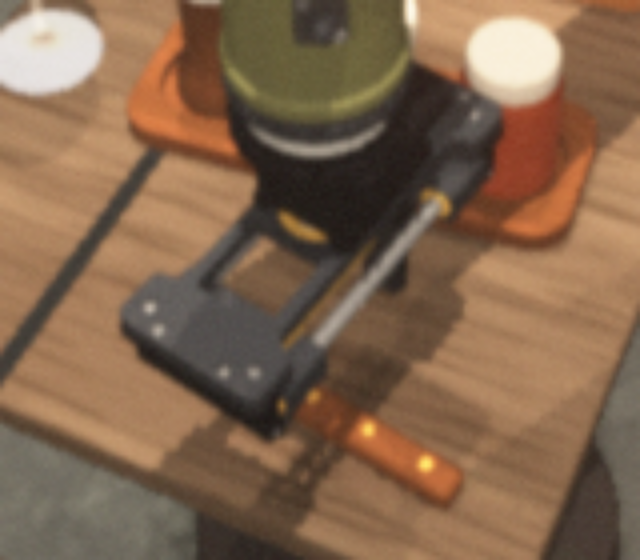

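Call:
{"name": "move_arm", "arguments": {"increments": "0 0 -12 0 0 0 0;0 0 -12 0 0 0 0;0 0 -8 0 0 0 0;0 0 -5 0 0 0 0;0 0 -2 0 0 0 0;0 0 0 0 0 0 0;0 0 0 0 0 0 0;0 0 0 0 0 0 60"}}

```text
time: 37.47
position: [0.4371, 0.3162, 0.0098]
tool_rot: [0.285, 3.125, 0.005]
ft_force: [-0.1, 0.0, -0.2]
grip_width: 0.974
grip_force: 0.0
```

Call:
{"name": "move_arm", "arguments": {"increments": "0 0 0 0 0 0 120;0 0 0 0 0 0 180;0 0 0 0 0 0 250;0 0 0 0 0 0 250;0 0 0 0 0 0 250;0 0 0 0 0 0 250;0 0 0 0 0 0 250;0 0 0 0 0 0 250"}}

```text
time: 38.13
position: [0.4369, 0.3159, 0.0094]
tool_rot: [0.285, 3.125, 0.004]
ft_force: [0.6, 0.3, -0.1]
grip_width: 0.401
grip_force: 0.0
```

Call:
{"name": "move_arm", "arguments": {"increments": "0 0 10 0 0 0 250;0 0 20 0 0 0 250;0 0 25 0 0 0 250;0 0 15 0 0 0 250;0 0 0 0 0 0 250;0 0 0 0 0 0 250;0 0 0 0 0 0 250;0 0 0 0 0 0 250"}}

```text
time: 38.8
position: [0.4364, 0.3153, 0.0785]
tool_rot: [0.285, 3.127, 0.002]
ft_force: [-1.0, -0.2, -0.9]
grip_width: 0.02
grip_force: 0.0
```

Run:
```python
from meas import *
s=ctrl.get_state();y=rot(s["tool_rot"])[:,1];print(np.round(s["position"],4),np.round(s["joint_positions"],3),np.degrees(np.arctan2(y[1],y[0])))
for n in("scene","top"):
  im=ctrl.get_image(n);C=cloud(im); 
  if n=="scene":cv2.imwrite("pics/c6.png",cv2.resize(im["frame"][220:360,180:340,::-1],None,fx=4,fy=4))
  q=C[(C[...,2]>.05)&(C[...,2]<.11)&(np.hypot(C[...,0]-.46,C[...,1]-.313)<.13)&(C[...,1]>.26)]
  c=np.round([q[:,0].min(),q[:,0].max()],3); print(n,len(q),c)
```

```text
[0.4364 0.3153 0.0785] [ 0.41   0.538 -1.34   1.848  0.562  1.214  0.28 ] 79.56729966201492
scene 35 [0.424 0.448]Traceback (most recent call last):
  File "<stdin>", line 7, in <module>
    return umr_minimum(a, axis, None, out, keepdims, initial, where)
ValueError: zero-size array to reduction operation minimum which has no identity
```

View pics/c6.png

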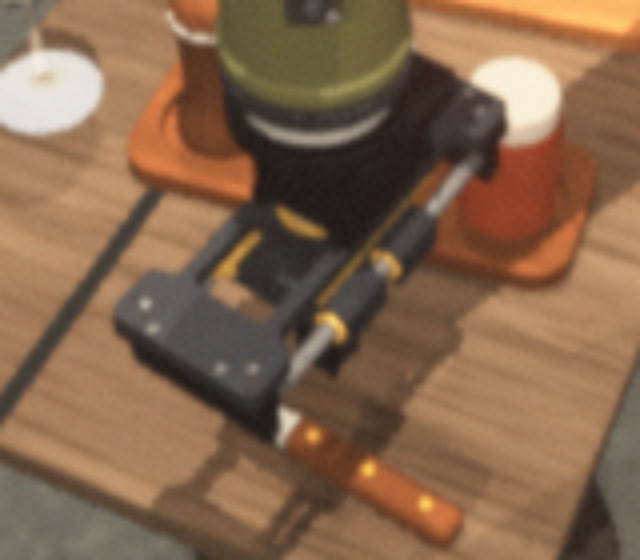

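Call:
{"name": "move_arm", "arguments": {"increments": "0 0 0 0 0 0 120;0 0 0 0 0 0 120;0 0 0 0 0 0 120;0 0 0 0 0 0 120;0 0 0 0 0 0 120;0 0 -20 0 0 0 120;0 0 -20 0 0 0 120;0 0 -15 0 0 0 120"}}

```text
time: 39.57
position: [0.4368, 0.3154, 0.0232]
tool_rot: [0.286, 3.126, 0.003]
ft_force: [0.6, -1.0, 0.1]
grip_width: 0.499
grip_force: 0.0
```

Call:
{"name": "move_arm", "arguments": {"increments": "0 0 -9 0 0 0 120;0 0 -4 0 0 0 120;0 0 -2 0 0 0 120;0 0 0 0 0 0 120;0 0 0 0 0 0 160;0 0 0 0 0 0 200;0 0 0 0 0 0 250;0 0 0 0 0 0 250"}}

```text
time: 40.23
position: [0.4372, 0.316, 0.0099]
tool_rot: [0.286, 3.125, 0.004]
ft_force: [-0.4, 0.5, -0.3]
grip_width: 0.313
grip_force: 0.0
```

Call:
{"name": "move_arm", "arguments": {"increments": "0 0 0 0 0 0 250;0 0 0 0 0 0 250;0 0 0 0 0 0 250;0 0 0 0 0 0 250;0 0 0 0 0 0 250;0 0 0 0 0 0 250;0 0 0 0 0 0 250;0 0 0 0 0 0 250"}}

```text
time: 40.9
position: [0.4369, 0.3159, 0.0094]
tool_rot: [0.285, 3.126, 0.004]
ft_force: [0.4, -0.6, 0.1]
grip_width: 0.019
grip_force: 0.0
```

Run:
```python
from meas import *
im=ctrl.get_image("scene");C=cloud(im); cv2.imwrite("pics/c7.png",cv2.resize(im["frame"][220:370,160:360,::-1],None,fx=4,fy=4,interpolation=cv2.INTER_CUBIC))
m=(C[...,2]>.0145)&(C[...,2]<.022)&(abs(C[...,0]-.42)<.08)&(abs(C[...,1]-.32)<.06)
q=C[m];print(len(q),q.min(0),q.max(0),cv2.minAreaRect(q[:,:2].astype(np.float32)*1000))
p=np.array([.437,.316,.0094]);d=rot(im["orientation"]).T@(p-np.array(im["position"]));print("TCP px",im["cx"]+im["fx"]*d[0]/d[2],im["cy"]+im["fy"]*d[1]/d[2])
```

```text
344 [0.36195904 0.31054863 0.01453424] [0.45881756 0.33881831 0.02192496] ((410.27838134765625, 322.02935791015625), (20.151060104370117, 96.38948059082031), 79.95144653320312)
TCP px 262.5695952485577 333.5751028059694
```

View pics/c7.png

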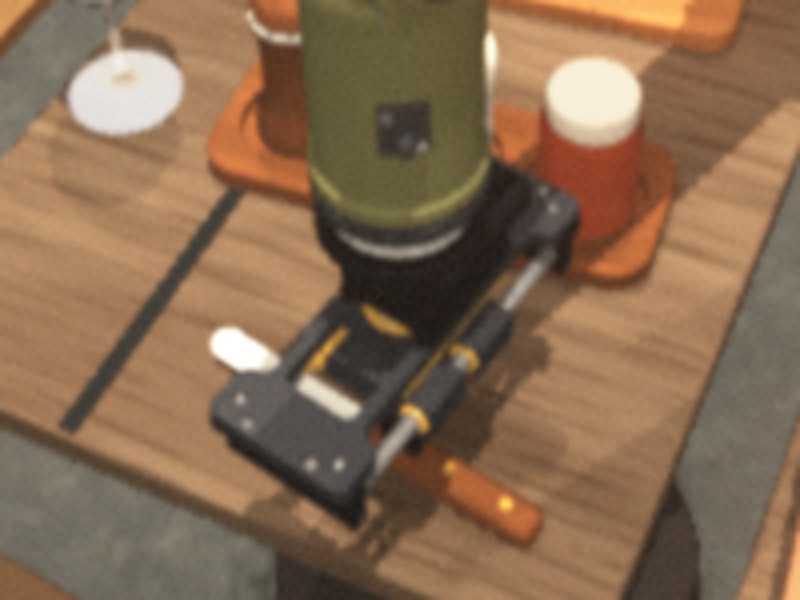

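Run:
```python
from meas import *
for n in("scene",):
  im=ctrl.get_image(n);C=cloud(im);f=im["frame"]
  for v in range(318,340,2):
    print(v,[ (u,*(np.round(C[v,u]*1000).astype(int).tolist()),int(f[v,u].mean())) for u in range(252,276,4)])
```

```text
318 [(252, 439, 350, 113, 54), (256, 422, 365, 143, 76), (260, 418, 358, 136, 59), (264, 415, 349, 126, 74), (268, 410, 344, 122, 77), (272, 403, 341, 122, 52)]
320 [(252, 427, 371, 143, 75), (256, 421, 368, 143, 61), (260, 421, 354, 123, 57), (264, 414, 352, 124, 76), (268, 407, 350, 126, 78), (272, 404, 340, 114, 44)]
322 [(252, 425, 375, 143, 77), (256, 421, 369, 137, 47), (260, 420, 356, 119, 112), (264, 412, 355, 123, 147), (268, 406, 352, 124, 66), (272, 403, 341, 110, 47)]
324 [(252, 423, 379, 144, 65), (256, 445, 326, 53, 35), (260, 420, 356, 113, 96), (264, 412, 356, 118, 170), (268, 406, 353, 118, 46), (272, 431, 283, 1, 54)]
326 [(252, 423, 380, 140, 55), (256, 446, 325, 44, 29), (260, 416, 363, 120, 143), (264, 411, 358, 116, 125), (268, 406, 353, 112, 45), (272, 429, 287, 1, 57)]
328 [(252, 423, 380, 134, 57), (256, 446, 326, 38, 56), (260, 414, 367, 120, 161), (264, 428, 325, 49, 63), (268, 405, 354, 108, 41), (272, 427, 292, 1, 52)]
330 [(252, 419, 388, 142, 72), (256, 420, 372, 117, 131), (260, 414, 369, 117, 129), (264, 428, 327, 44, 30), (268, 433, 300, 2, 53), (272, 426, 295, -1, 57)]
332 [(252, 417, 391, 141, 77), (256, 419, 375, 116, 162), (260, 437, 326, 30, 72), (264, 428, 327, 38, 34), (268, 425, 315, 21, 61), (272, 423, 300, 0, 61)]
334 [(252, 415, 396, 144, 73), (256, 416, 380, 119, 146), (260, 439, 323, 18, 66), (264, 223, 718, 763, 53), (268, 424, 317, 18, 63), (272, 417, 312, 16, 75)]
336 [(252, 414, 398, 141, 53), (256, 415, 382, 116, 97), (260, 438, 326, 15, 64), (264, 430, 323, 16, 63), (268, 422, 321, 18, 64), (272, 415, 318, 19, 142)]
338 [(252, 414, 398, 135, 60), (256, 448, 325, -2, 58), (260, 437, 327, 10, 61), (264, 428, 327, 16, 63), (268, 420, 326, 20, 65), (272, 412, 323, 21, 108)]
```

Call:
{"name": "move_arm", "arguments": {"increments": "0 0 15 0 0 0 250;0 0 0 0 0 0 120;0 0 0 0 0 0 120;0 0 0 0 0 0 120;0 0 0 0 0 0 120;0 0 0 0 0 0 120;0 0 0 0 0 0 120;0 0 -10 0 0 0 120"}}

```text
time: 41.67
position: [0.4379, 0.3168, 0.0154]
tool_rot: [0.285, 3.123, 0.007]
ft_force: [0.5, 0.4, 0.8]
grip_width: 0.462
grip_force: 0.0
```

Call:
{"name": "move_arm", "arguments": {"increments": "0 0 -5 0 0 0 120;0 0 -2 0 0 0 120;0 0 -2 0 0 0 120;0 0 -2 0 0 0 120;0 0 0 0 0 0 120;0 0 0 0 0 0 120;0 0 0 0 0 0 120;0 0 0 0 0 0 120"}}

```text
time: 42.33
position: [0.4371, 0.316, 0.0036]
tool_rot: [0.285, 3.125, 0.004]
ft_force: [-0.8, 0.1, 0.3]
grip_width: 0.531
grip_force: 0.0
```

Run:
```python
from meas import *
s=ctrl.get_state();print(np.round(s["position"],4),np.round(s["ft_force"],1),s["grip_width"])
im=ctrl.get_image("scene");C=cloud(im);f=im["frame"]
# finger faces: dark points near closing line
m=(abs(C[...,0]-.437)<.016)&(abs(C[...,1]-.316)<.075)&(C[...,2]<.06)&(f.mean(-1)<45)&(C[...,2]>.003)
q=np.round(C[m]*1000).astype(int); q=q[np.argsort(q[:,2])]; print(len(q),q[:14].tolist())
```

```text
[0.4371 0.316  0.0036] [-0.8  0.1  0.3] 0.5310305617711056
32 [[421, 290, 24], [423, 291, 25], [437, 349, 26], [432, 347, 26], [428, 295, 27], [432, 350, 27], [424, 294, 28], [423, 291, 29], [432, 350, 30], [434, 349, 31], [434, 351, 31], [431, 347, 31], [425, 296, 31], [421, 289, 31]]
```

Run:
```python
from meas import *
im=ctrl.get_image("scene");C=cloud(im)
cv2.imwrite("pics/c8.png",cv2.resize(im["frame"][300:370,220:310,::-1],None,fx=8,fy=8,interpolation=cv2.INTER_CUBIC))
def px(p):
    d=rot(im["orientation"]).T@(np.array(p)-np.array(im["position"]));return np.round([(im["cx"]+im["fx"]*d[0]/d[2]-220)*8,(im["cy"]+im["fy"]*d[1]/d[2]-300)*8])
for z in(.004,.015,.025): print(z,px([.437,.316,z]),px([.4405,.339,z]),px([.4335,.293,z]))
```

```text
0.004 [341. 280.] [289. 350.] [391. 213.]
0.015 [340. 257.] [287. 327.] [391. 189.]
0.025 [339. 235.] [286. 305.] [390. 167.]
```

View pics/c8.png

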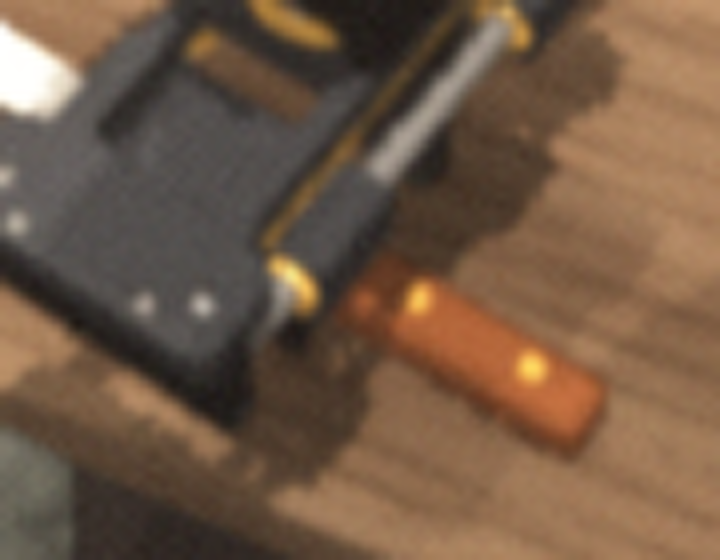

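Call:
{"name": "move_arm", "arguments": {"increments": "0 0 -1 0 0 0 120;0 0 -1 0 0 0 120;0 0 -1 0 0 0 120;0 0 -1 0 0 0 120;0 0 0 0 0 0 120;0 0 0 0 0 0 120;0 0 0 0 0 0 120;0 0 0 0 0 0 120"}}

```text
time: 43.1
position: [0.4369, 0.3159, -0.0005]
tool_rot: [0.285, 3.125, 0.004]
ft_force: [-0.4, -0.3, -0.3]
grip_width: 0.53
grip_force: 0.0
```

Call:
{"name": "move_arm", "arguments": {"increments": "0 0 0 0 0 0 170;0 0 0 0 0 0 190;0 0 0 0 0 0 250;0 0 0 0 0 0 250;0 0 0 0 0 0 250;0 0 0 0 0 0 250;0 0 0 0 0 0 250;0 0 0 0 0 0 250"}}

```text
time: 43.77
position: [0.4369, 0.3159, -0.0006]
tool_rot: [0.285, 3.126, 0.004]
ft_force: [0.0, -0.0, 0.5]
grip_width: 0.048
grip_force: 0.0
```

Run:
```python
from meas import *
s=ctrl.get_state();print(s["grip_width"],np.round(s["ft_force"],1))
im=ctrl.get_image("scene");C=cloud(im);f=im["frame"]
cv2.imwrite("pics/c9.png",cv2.resize(f[300:370,220:310,::-1],None,fx=8,fy=8,interpolation=cv2.INTER_CUBIC))
for u in range(256,276,2):
    print(u,[(v,*(np.round(C[v,u]*1000).astype(int).tolist()),int(f[v,u].mean())) for v in range(326,342,2)])
```

```text
0.04822294506596161 [ 0.  -0.   0.5]
256 [(326, 421, 370, 127, 41), (328, 446, 326, 39, 37), (330, 445, 327, 34, 37), (332, 445, 328, 27, 79), (334, 419, 374, 108, 140), (336, 417, 378, 108, 163), (338, 416, 381, 107, 131), (340, 446, 329, -1, 78)]
258 [(326, 425, 354, 100, 51), (328, 440, 329, 48, 46), (330, 440, 329, 39, 90), (332, 418, 368, 106, 148), (334, 416, 372, 107, 163), (336, 415, 375, 107, 123), (338, 443, 325, 2, 72), (340, 442, 328, 0, 61)]
260 [(326, 420, 357, 108, 128), (328, 418, 360, 107, 124), (330, 417, 363, 107, 157), (332, 415, 366, 105, 154), (334, 413, 371, 107, 108), (336, 438, 326, 16, 66), (338, 437, 327, 10, 61), (340, 437, 327, 2, 59)]
262 [(326, 415, 357, 112, 171), (328, 415, 359, 108, 167), (330, 413, 362, 107, 146), (332, 412, 365, 106, 89), (334, 431, 330, 32, 38), (336, 432, 329, 24, 44), (338, 433, 327, 13, 62), (340, 433, 328, 6, 62)]
264 [(326, 412, 357, 114, 139), (328, 411, 358, 109, 150), (330, 411, 359, 104, 128), (332, 427, 328, 39, 60), (334, 428, 328, 32, 36), (336, 428, 327, 24, 46), (338, 428, 328, 17, 59), (340, 428, 328, 10, 62)]
266 [
[... 328 characters left out ...]
9, 61), (336, 422, 322, 19, 65), (338, 421, 325, 18, 61), (340, 418, 330, 19, 67)]
270 [(326, 404, 348, 106, 44), (328, 404, 348, 98, 47), (330, 429, 298, 1, 56), (332, 423, 311, 18, 57), (334, 421, 315, 17, 63), (336, 419, 320, 19, 76), (338, 417, 323, 18, 76), (340, 415, 328, 18, 64)]
272 [(326, 403, 342, 97, 49), (328, 428, 291, -1, 51), (330, 425, 297, 3, 58), (332, 423, 300, 1, 58), (334, 417, 313, 18, 69), (336, 415, 318, 19, 138), (338, 413, 322, 19, 116), (340, 412, 325, 17, 76)]
274 [(326, 426, 284, -2, 57), (328, 424, 289, -1, 49), (330, 422, 293, -1, 56), (332, 420, 298, -1, 61), (334, 418, 302, -1, 66), (336, 411, 316, 18, 112), (338, 410, 320, 18, 117), (340, 408, 324, 19, 111)]
```

View pics/c9.png

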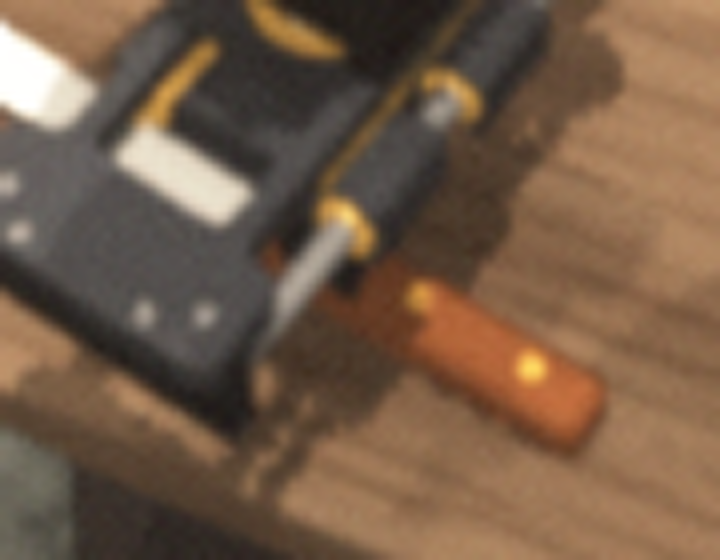

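Call:
{"name": "move_arm", "arguments": {"increments": "0 0 10 0 0 0 120;0 0 0 0 0 0 120;0 0 0 0 0 0 120;0 0 0 0 0 0 120;0 0 0 0 0 0 120;0 0 0 0 0 0 120;0 0 0 0 0 0 120;0 0 -8 0 0 0 120"}}

```text
time: 44.48
position: [0.4377, 0.3166, 0.0022]
tool_rot: [0.285, 3.124, 0.006]
ft_force: [0.6, 0.1, -0.1]
grip_width: 0.504
grip_force: 0.0
```

Call:
{"name": "move_arm", "arguments": {"increments": "0 0 -4 0 0 0 120;0 0 -2 0 0 0 120;0 0 -2 0 0 0 120;0 0 -2 0 0 0 120;0 0 -1 0 0 0 120;0 0 -1 0 0 0 120;0 0 0 0 0 0 120;0 0 0 0 0 0 120"}}

```text
time: 45.15
position: [0.4369, 0.3159, -0.0105]
tool_rot: [0.285, 3.125, 0.004]
ft_force: [-0.5, 0.4, 0.5]
grip_width: 0.529
grip_force: 0.0
```

Call:
{"name": "move_arm", "arguments": {"increments": "0 0 0 0 0 0 170;0 0 0 0 0 0 190;0 0 0 0 0 0 250;0 0 0 0 0 0 250;0 0 0 0 0 0 250;0 0 0 0 0 0 250;0 0 0 0 0 0 250;0 0 0 0 0 0 250"}}

```text
time: 45.82
position: [0.437, 0.3159, -0.0105]
tool_rot: [0.285, 3.125, 0.004]
ft_force: [0.2, 0.1, 0.7]
grip_width: 0.223
grip_force: 25.0
```

Call:
{"name": "move_arm", "arguments": {"increments": "0 0 5 0 0 0 250;0 0 10 0 0 0 250;0 0 20 0 0 0 250;0 0 10 0 0 0 250;0 0 0 0 0 0 250;0 0 0 0 0 0 250;0 0 0 0 0 0 250;0 0 0 0 0 0 250"}}

```text
time: 46.48
position: [0.4365, 0.3153, 0.0337]
tool_rot: [0.286, 3.126, 0.002]
ft_force: [0.3, -0.1, -0.6]
grip_width: 0.226
grip_force: 25.0
```

Run:
```python
from meas import *
s=ctrl.get_state();print(s["grip_width"],np.round(s["ft_force"],1),np.round(s["joint_positions"],2))
im=ctrl.get_image("scene");C=cloud(im);f=im["frame"]
r=ctrl.silhouettes("steak_knife",im)
for t in r[:1]:
  q=C[t["region"]];q=q[(q[:,2]>.02)&(q[:,2]<.1)]
  h=q[q[:,0]<.415];b=q[q[:,0]>.50]
  for n,a in(("h",h),("b",b)): print(n,len(a),np.median(a,0) if len(a) else 0)
  print(q[:,0].min(),q[:,0].max())
```

```text
0.2256888717532265 [ 0.3 -0.1 -0.6] [ 0.36  0.58 -1.27  1.89  0.62  1.14  0.24]
h 325 [0.38732748 0.32912162 0.06180595]
b 148 [0.54124419 0.29859891 0.05504911]
0.3610137456734737 0.5635166075167076
```

Call:
{"name": "move_arm", "arguments": {"increments": "0 0 20 0 0 0 250;0 0 35 0 0 0 250;0 0 35 0 0 0 250;0 0 35 0 0 0 250;0 0 25 0 0 0 250;3 -12 0 0 0 1 250;3 -24 0 0 0 1 250;4 -35 0 0 0 1 250"}}

```text
time: 47.25
position: [0.4459, 0.2475, 0.1848]
tool_rot: [0.192, 3.133, 0.009]
ft_force: [0.6, -0.8, 0.4]
grip_width: 0.225
grip_force: 25.0
```

Call:
{"name": "move_arm", "arguments": {"increments": "4 -38 0 0 0 2 250;4 -38 0 0 0 2 250;4 -38 0 0 0 2 250;4 -38 0 0 0 2 250;4 -38 0 0 0 1 250;4 -38 0 0 0 1 250;4 -38 0 0 0 1 250;4 -38 0 0 0 1 250"}}

```text
time: 47.92
position: [0.4784, -0.0611, 0.1842]
tool_rot: [-0.126, 3.137, 0.002]
ft_force: [0.6, -0.1, -0.3]
grip_width: 0.227
grip_force: 25.0
```

Call:
{"name": "move_arm", "arguments": {"increments": "4 -38 0 0 0 1 250;4 -38 0 0 0 1 250;4 -25 0 0 0 1 250;2 -15 0 0 0 0 250;2 -5 0 0 0 0 250;0 0 0 0 0 0 250;0 0 0 0 0 0 250;0 0 0 0 0 0 250"}}

```text
time: 48.58
position: [0.4952, -0.1774, 0.1846]
tool_rot: [-0.213, 3.132, 0.005]
ft_force: [-0.3, 0.2, -0.7]
grip_width: 0.223
grip_force: 25.0
```

Run:
```python
from meas import *
s=ctrl.get_state();y=rot(s["tool_rot"])[:,1];print(np.round(s["position"],4),np.round(s["joint_positions"],2),np.degrees(np.arctan2(y[1],y[0])),s["grip_width"])
```

```text
[ 0.4952 -0.1774  0.1846] [ 1.25  0.17 -1.04  1.75  0.15  1.3   1.89] 97.77013557833149 0.22297921493095987
```

Call:
{"name": "move_arm", "arguments": {"increments": "-2 -2 -30 0 0 0 250;-3 -1 -35 0 0 0 250;0 0 -35 0 0 0 250;0 0 -30 0 0 0 250;0 0 -15 0 0 0 250;0 0 -8 0 0 0 250;0 0 0 0 0 0 250;0 0 0 0 0 0 250"}}

```text
time: 49.25
position: [0.4907, -0.1823, 0.0324]
tool_rot: [-0.209, 3.131, 0.004]
ft_force: [0.3, 0.2, -0.7]
grip_width: 0.226
grip_force: 25.0
```

Run:
```python
from meas import *
s=ctrl.get_state();y=rot(s["tool_rot"])[:,1];print(np.round(s["position"],4),np.round(s["joint_positions"],2),np.degrees(np.arctan2(y[1],y[0])),s["grip_width"])
B=np.array([.5085,-.1175]);a=np.radians(7.4);Rb=np.array([[np.cos(a),-np.sin(a)],[np.sin(a),np.cos(a)]])
for n in("scene","top"):
  im=ctrl.get_image(n);C=cloud(im)
  if n=="scene":cv2.imwrite("pics/c10.png",cv2.resize(im["frame"][150:250,240:380,::-1],None,fx=5,fy=5,interpolation=cv2.INTER_CUBIC))
  for t in ctrl.silhouettes("steak_knife",im)[:1]:
    q=C[t["region"]];q=q[(q[:,2]>.036)&(q[:,2]<.066)&(np.hypot(q[:,0]-.5,q[:,1]+.18)<.16)]
    b=(q[:,:2]-B)@Rb; print(n,t["score"],len(q),"board frame x",np.percentile(b[:,0],[0,2,98,100]).round(4))
    for lo,hi in((-.12,-.05),(.03,.12)):
      k=b[(b[:,0]>lo)&(b[:,0]<hi)]
      if len(k): print("  y",np.percentile(k[:,1],[2,50,98]).round(4),len(k))
```

```text
[ 0.4907 -0.1823  0.0324] [ 1.15  0.35 -0.96  1.93  0.33  1.03  1.75] 97.65604674101925 0.22617315189105033
scene 0.58 228 board frame x [-0.1007 -0.0973  0.0871  0.0945]
  y [-0.0675 -0.0541 -0.0489] 129
  y [-0.0644 -0.0584 -0.0523] 59
```

View pics/c10.png

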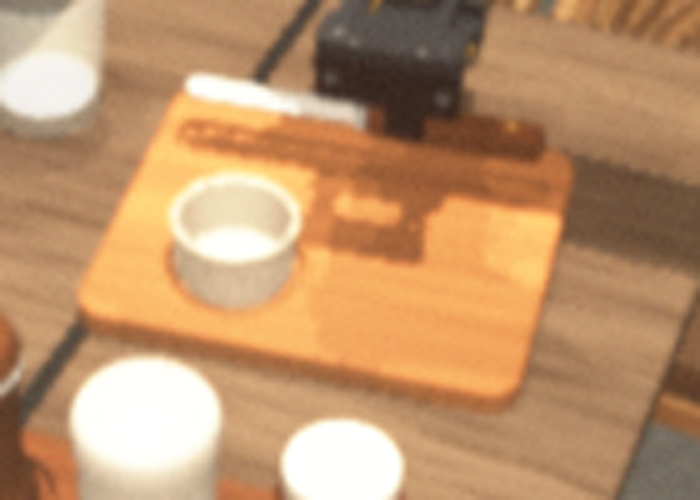

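Call:
{"name": "move_arm", "arguments": {"increments": "0 0 -10 0 0 0 250;0 0 -7 0 0 0 250;0 0 -5 0 0 0 250;0 0 -3 0 0 0 250;0 0 -2 0 0 0 250;0 0 -2 0 0 0 250;0 0 -1 0 0 0 250;0 0 0 0 0 0 250"}}

```text
time: 50.12
position: [0.4899, -0.183, 0.0013]
tool_rot: [-0.207, 3.132, 0.005]
ft_force: [-0.5, 0.5, -1.1]
grip_width: 0.226
grip_force: 25.0
```

Call:
{"name": "move_arm", "arguments": {"increments": "0 0 -1 0 0 0 250;0 0 0 0 0 0 250;0 0 0 0 0 0 180;0 0 0 0 0 0 150;0 0 0 0 0 0 130;0 0 0 0 0 0 130;0 0 0 0 0 0 130;0 0 0 0 0 0 130"}}

```text
time: 50.78
position: [0.4899, -0.1831, 0.0005]
tool_rot: [-0.207, 3.132, 0.005]
ft_force: [-0.7, -0.2, 0.1]
grip_width: 0.477
grip_force: 0.0
```

Call:
{"name": "move_arm", "arguments": {"increments": "0 0 10 0 0 0 130;0 0 20 0 0 0 130;0 0 35 0 0 0 130;0 0 35 0 0 0 130;0 0 35 0 0 0 130;0 0 35 0 0 0 130;0 -20 10 0 0 0 130;0 -30 0 0 0 0 130"}}

```text
time: 51.45
position: [0.4932, -0.231, 0.1858]
tool_rot: [-0.216, 3.125, -0.004]
ft_force: [1.2, -0.3, 0.7]
grip_width: 0.488
grip_force: 0.0
```

Call:
{"name": "move_arm", "arguments": {"increments": "0 -30 0 0 0 0 130;0 -30 0 0 0 0 130;0 -30 0 0 0 0 130;0 -30 0 0 0 0 130;0 -30 0 0 0 0 130;0 0 0 0 0 0 130;0 0 0 0 0 0 130;0 0 0 0 0 0 130"}}

```text
time: 52.12
position: [0.4903, -0.382, 0.1808]
tool_rot: [-0.208, 3.131, 0.006]
ft_force: [1.0, 1.0, -0.3]
grip_width: 0.492
grip_force: 0.0
```

Run:
```python
from meas import *
def fr(B,d):
    a=np.radians(d);return np.array(B),np.array([[np.cos(a),-np.sin(a)],[np.sin(a),np.cos(a)]])
print(np.round(ctrl.get_state()["position"],3))
for n,bb,tt in(("scene",([.5093,-.1163],7.5),([.5052,.1355],5.15)),("top",([.508,-.1185],7.3),([.5044,.1333],5.1))):
  im=ctrl.get_image(n);C=cloud(im);save(im,n+"9.png")
  B,Rb=fr(*bb)
  for t in ctrl.silhouettes("steak_knife",im)[:1]:
    q=C[t["region"]];q=q[(np.hypot(q[:,0]-.5,q[:,1]+.18)<.16)]
    b=(q[:,:2]-B)@Rb; h=(b[:,0]<-.01)&(q[:,2]>.024);print(n,t["score"],len(q),"knife x",np.percentile(b[:,0],[0,2,98,100]).round(4),"handle y",np.percentile(b[h,1],[2,50,98]).round(4),"z",np.percentile(q[h,2],[10,50,90]).round(4),"blade y,z",np.median(b[b[:,0]>.03,1]).round(4),np.median(q[b[:,0]>.03,2]).round(4))
  c=circ(C,.548,-.067,.045,.044,.08);print("ram",(np.array(c[0])/1000-B)@Rb,c[3])
  B,Rb=fr(*tt)
  for k,x,y,z0 in(("jar",.415,.127,.094),("shk",.505,.134,.106),("mill",.592,.142,.115)):
    c=circ(C,x,y,.045,z0,.16);print(k,(np.array(c[0])/1000-B)@Rb,c[1],c[3])
```

```text
[ 0.49  -0.382  0.181]
scene 0.96 465 knife x [-0.1032 -0.099   0.0906  0.0983] handle y [-0.0713 -0.0575 -0.0493] z [0.0253 0.0286 0.0305] blade y,z -0.0603 0.0217
ram [0.04597804 0.04508436] 49.8
jar [-0.09065358  0.00013794] 26.8 104.5
shk [4.07361592e-04 6.36909220e-05] 32.1 112.1
mill [ 0.08701425 -0.00041237] 24.3 127.4
top 0.89 387 knife x [-0.1001 -0.0964  0.0954  0.0993] handle y [-0.0691 -0.061  -0.0525] z [0.0258 0.0291 0.034 ] blade y,z -0.0598 0.0218
ram [0.04534985 0.04550649] 51.3
jar [-0.09032818  0.00033097] 26.4 104.5
shk [ 0.00055318 -0.00055136] 33.5 112.1
mill [ 0.08805871 -0.00213637] 25.6 127.9
```

View pics/scene9.png

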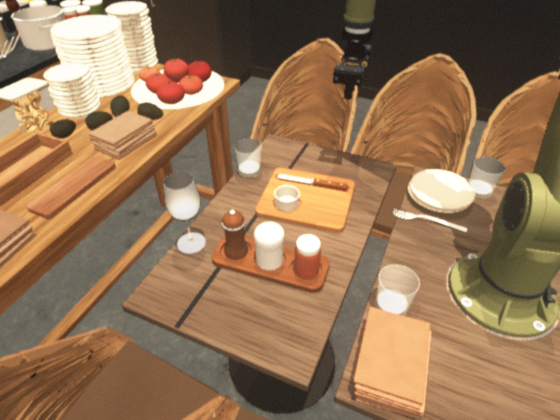

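Everything sits in its pocket: knife in the slot (px 312,182) with blade away, ramekin (287,198), and mill, shaker and jar in the tray (235,240 / 268,248 / 307,258). All are well within tolerance, so I'm handing in.

```bash
python3 -c "
from bench import ctrl
print(ctrl.close_job())"
```

```text
the job is handed in; nothing more can be done
None
```

The table is laid and the job handed in at about 52 s. In the last camera check all five pieces were in their pockets and within tolerance, the glass and tumbler had not visibly moved, and the judge returned no verdict.

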